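Weigh down the brass blanks with the steel pressing plate

ROBOT

A 7-joint arm with a two-finger parallel gripper is mounted at the origin on the work surface. World frame = base frame: x ahead of the robot, y to its left, z up, the work surface at z = 0. Lengths are in m, angles in rad, forces in N, time in s.
With the tool pointing down it reaches from about 0.4 to 0.85 m from the base axis. Payload 4.5 kg.
Tool frame: the origin (TCP) lies midway between the tips of the shut fingers; the grasp point (between the pads) lies 19 mm behind it (tcp_to_grasp is the distance from the TCP to the grasp point, in m); y points along the fingers, x is the direction in which the jaws open and shut, and the axes are right-handed (so a half turn about y gives the same grasp; the last joint's range is limited). The gripper opens to 88 mm and grips with 3 to 60 N. Pads are 18 mm wide; open, the fingers measure 123 mm over their backs; the gripper's body (75 mm by 187 mm) begins 45 mm behind the grasp point.
Start: joints at [-1.275, 0.689, -0.195, 1.565, 0.157, 0.902, -0.215], TCP at [0.162, 0.604, 0.239] pointing down, gripper open.
Joint ranges: [-3.01, 3.01], [-0.46, 2.08], [-1.47, 1.51], [0.13, 2.56], [-1, 4.14], [0.04, 2.09], [-2.66, 2.66]. Speed limits (rad/s): [2.57, 2.57, 3.14, 3.14, 3.14, 3.14, 3.14].

INTERFACE

Orientations are given as a unit quaternion [x, y, z, w].
In Python, from bench import * gives the robot as it stands. The module is installed in compiled form; this text tells all that it offers.
- The arm moves only by the tool play_rows, never from a script. Its argument "targets" is a list of rows, each a list of 3 entries, a list of its own where there are three numbers: the shift along the tool's x, y, z each as a share of 200 mm, from -1 to 1, then the turn about the tool's y as a share of 1.5 rad, from -1 to 1, then the closure, from 0 (fully open) to 1 (shut). In form: [[[dx, dy, dz], twist, gripper], ...]. A call has 1 to 5 rows; each row shifts and turns the pose as measured when the row begins, along the tool's axes as they then stand; what a row does not reach is not made up. A row lasts 1/12 s, in which the tool goes at most 41.7 mm and 7.16 degrees, less where a joint would pass 70% of its speed; a pose out of reach is approached as far as the arm can. A call with a number of a shift or a turn outside -1 to 1 is refused whole. A call with a gripper value outside its range is refused whole. The fingers move at their own pace and stop on an object; "newtons" is the grip in N (left out, the last holds). Time passes only in rows, so rows that do not move let the fingers close. It gives the time, the measured TCP pose, the force and the opening at its end, in the units of the state.
- sense(): the state, without advancing time (a new reading comes with each control period).
- grab_frame(name): name is "side" or "top" or "wrist"; returns a dict with "image" (480x640x3 uint8, red, green, blue), "fovy" (degrees; the focal length in pixels is half the picture's height over the tangent of half this angle, whatever the lens; pixels are square), "cx", "cy" (the principal point, pixels), "k1" (the pictures are not rectified: a ray, as slopes to the right and down, at radius r is drawn at 1 + k1 r^2 times it, then the intrinsics apply), "T" (4x4, takes a point from camera to world coordinates). Camera axes: x right, y down, z forward; pixel columns grow to the right and rows downward; lengths in m; the calibration is good to about 2 mm. A picture is of the moment at which its call begins. There is no depth.
- hand_in(): hands the job in, once; it reports no verdict.
Trained networks look in a picture, given as the dict that the camera call returned (one of the last four; its "shot" number tells which), for a name from the list of things; names that differ only in an ending like _2 or _b are one class to them, and where a whole thing is asked for, a point or a joint stands for the part that bears it (a point fixed in the world has none). Each returns a list of dicts, best first, with "confidence" (0 to 1); they miss things now and then, are a little off and sometimes report something else, mostly with a low value. They report only what shows in the picture. A call takes as long as a camera call. They do not tell look-alikes from the thing itself.
- search_frame(picture, thing): "centre" ([column, row] in pixels, amid what is visible of it).
- pinpoint(picture, thing): "centre" ([column, row] in pixels: a listed point, or the origin of a listed thing).
The state is a dict: "time_s": time; "q": joint angles; "joint_vel": joint speeds; "effort": joint torques, N m; "ee_pos": TCP position; "orientation": TCP orientation; "contact_force": force on the tool from outside, world axes, zero at the start; "moment": the same for the moment, N m; "grip_width": finger opening in m.
Only numpy, scipy, OpenCV 4.12 (cv2) and the standard library are available. Lean on these libraries where they do the work, as an engineer would, in place of code of your own. Each camera call takes 0.05 s, during which the arm holds its last target. There are 200 camera calls.

TASK

Lift the steel pressing plate out of its wooden slot, lay it down flat on the green mat and let go of it, then take it again by its long sides and, keeping it level, lower it gently onto the pile of brass blanks until you feel it touch, without striking or pressing hard, before you let go. Leave it lying flat on the brass pile, centred and with its long edges in line with the pile's. Nobody knows how high the pile is, so feel for it; do not touch the copper pile, and leave the tin, the hammer and the loose wooden block where they are.

Things in the scene. Friction and masses are not known exactly. Their poses are not given: they have to be found in the camera images.
- plate: steel pressing plate, a bright flat bar 130 long (its x) x 50 wide (its y) x 15 thick (its z) mm, about 0.6 to 0.95 kg; origin at its centre. It starts standing on a long edge in the rack's slot, its y axis upright and its top edge 62 mm above the bench
- rack: wooden rack fixed to the bench: foot 160 (its x) x 74 (its y) x 12 mm high with two rails 150 mm long that form one slot along x, 18 mm wide; the rails' tops are 30 mm above the bench (so 32 mm of the plate stands clear) and their outer faces 46 mm apart. Origin: centre of its underside, on the bench
- mat: dark green mat fixed to the bench, 180 x 180 x 4 mm thick; origin at the centre of its underside, on the bench
- brass_pile: pile of brass (yellow) blanks on a pale wooden board: blanks 116 long (its x) x 44 wide (its y) mm, board 150 x 70 x 8 mm, fixed to the bench; the blanks are kept from sliding or tipping; thin felt between the blanks makes the pile springy, giving about 1 mm for every 4 N of load. The pile's top is level, somewhere between 25 and 70 mm above the bench, different every time. Origin: centre of the board's underside, on the bench, under the pile's centre
- copper_pile: pile of copper (reddish) blanks, otherwise like the brass pile and with a height of its own; not to be touched. Origin: centre of its board's underside, on the bench
- tin: loose red round tin, 76 mm across, 26 mm high, bystander; origin at the centre of its underside
- hammer: loose hammer lying on the bench, bystander; long axis along its x; origin at about its middle, underneath
- bench_pin: loose wooden block (bench pin) 90 (its x) x 55 (its y) x 18 mm high, bystander; origin at the centre of its underside
There are look-alikes about, which are no part of the job. Of the things shaped like the brass_pile, the brass one is meant.

How it is judged:
By the outcome, as a careful person would: the job done as asked, in the order asked, and still so for the second after the job is handed in, with the robot touching nothing.
It also fails if it takes over 72 s, if anything falls off the work surface, if the arm or the gripper's body presses on something with over 40 N, if the wrist force passes 120 N, or if a joint passes its speed limit or range.

## Working session

There is one attempt and no reset: what is moved stays moved. The work goes in short steps, Python scripts to look and compute and a tool call to move; the robot and the scene stay as the last step left them, time stands still between calls to the robot, and variables do not carry over. Pictures are saved under pics/ and viewed, about 8 in all and at most 12, crops included, and the job is handed in when it is done.

Besides the shell and the picture viewer there is one more tool, called after ">>>" as name(argument=value, ...), one argument or row to a line, values as JSON. play_rows: Moves the arm, as the interface text tells. Shift numbers are shares of 200 mm and turn numbers shares of 1.5 rad, none past 1 either way. Its arguments: {"type":"object","properties":{"targets":{"type":"array"},"newtons":{"type":"number"}},"required":["targets"]}

```bash
mkdir -p pics; cat > h.py <<'E'
from bench import *
import numpy as np, cv2
def K(f):
    fl=240/np.tan(np.radians(f["fovy"])/2)
    return np.array([[fl,0,f["cx"]],[0,fl,f["cy"]],[0,0,1]]),np.array([f["k1"],0,0,0,0.])
def p2w(f,px,z):
    k,d=K(f);T=np.array(f["T"])
    u=cv2.undistortPoints(np.array(px,float).reshape(-1,1,2),k,d).reshape(-1,2)
    r=np.c_[u,np.ones(len(u))]@T[:3,:3].T;o=T[:3,3]
    return o+r*((z-o[2])/r[:,2])[:,None]
def w2p(f,P):
    k,d=K(f);T=np.linalg.inv(np.array(f["T"]))
    return cv2.projectPoints(np.array(P,float).reshape(-1,3),cv2.Rodrigues(T[:3,:3])[0],T[:3,3],k,d)[0].reshape(-1,2)
def save(f,n,crop=None,s=1):
    im=f["image"][...,::-1]
    if crop: im=im[crop[1]:crop[3],crop[0]:crop[2]]
    cv2.imwrite("pics/"+n,cv2.resize(im,None,fx=s,fy=s,interpolation=cv2.INTER_CUBIC))
E
python3 - <<'E'
from h import *
s=sense();print({k:np.round(v,4).tolist() for k,v in s.items()})
for n in("top","side"):
    f=grab_frame(n);save(f,n+"0.png")
    print(n,f["fovy"],f["cx"],f["cy"],f["k1"],np.round(f["T"],4).tolist())
    for t in["plate","rack","mat","brass_pile","copper_pile"]:
        r=pinpoint(f,t)
        for d in r[:3]: print(t,np.round(d["centre"],1),round(d["confidence"],2),p2w(f,d["centre"],0)[0].round(4))
E
```

```text
{'time_s': 0.0, 'q': [-1.2752, 0.69, -0.1945, 1.5664, 0.1573, 0.9025, -0.2151], 'joint_vel': [-0.0005, -0.0019, 0.0009, 0.0008, 0.0001, -0.0004, -0.0006], 'effort': [-0.0007, -52.7548, -1.2669, -15.343, -0.0525, 0.0065, 0.0002], 'ee_pos': [0.1617, 0.603, 0.2379], 'orientation': [0.5614, 0.43, -0.431, -0.5605], 'contact_force': [0.1937, 0.9144, -0.2746], 'moment': [-0.0398, -0.0298, 0.003], 'grip_width': 0.0879}
top 53.85050556813886 315.5073686975346 240.35597195689857 -0.10280934314965616 [[-0.1292, -0.967, 0.2196, 0.3042], [-0.9916, 0.1276, -0.0217, -0.0571], [-0.007, -0.2206, -0.9753, 1.005], [0.0, 0.0, 0.0, 1.0]]
plate [221.1 241.8] 0.88 [0.5544 0.126  0.    ]
rack [223.4 245.8] 0.56 [0.5448 0.1217 0.    ]
mat [340.8 233.6] 0.8 [ 0.5383 -0.1363  0.    ]
mat [137.2 296.9] 0.58 [0.4566 0.3192 0.    ]
brass_pile [391.8 349.8] 0.88 [ 0.2776 -0.2071  0.    ]
brass_pile [479.3 349.8] 0.84 [ 0.2513 -0.3907  0.    ]
brass_pile [483.8 184.6] 0.61 [ 0.6092 -0.4748  0.    ]
copper_pile [137.7 296.8] 0.79 [0.4567 0.3181 0.    ]
side 51.017407865238376 327.6913554901929 230.30527762466699 -0.0023933899073119145 [[0.8049, -0.366, 0.467, -0.0519], [-0.5933, -0.4846, 0.6428, -0.8611], [-0.0089, -0.7945, -0.6072, 0.8147], [0.0, 0.0, 0.0, 1.0]]
plate [293.9 201.7] 0.55 [0.5776 0.1694 0.    ]
rack [295.8 211.4] 0.7 [0.5551 0.1256 0.    ]
rack [418.3 225.4] 0.32 [ 0.7825 -0.1284  0.    ]
mat [347.5 259.6] 0.66 [ 0.543  -0.1245  0.    ]
brass_pile [273.2 326. ] 0.98 [ 0.2817 -0.1998  0.    ]
brass_pile [309.8 400.1] 0.81 [ 0.2412 -0.3955  0.    ]
brass_pile [369. 329.] 0.74 [ 0.4401 -0.329   0.    ]
copper_pile [230.  194.6] 0.91 [0.4476 0.3146 0.    ]
copper_pile [368.1 330.3] 0.28 [ 0.4363 -0.3306 -0.    ]
```

View pics/top0.png

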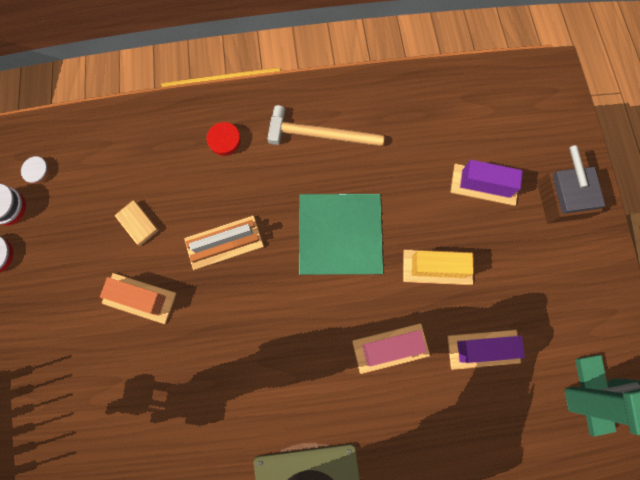

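View pics/side0.png

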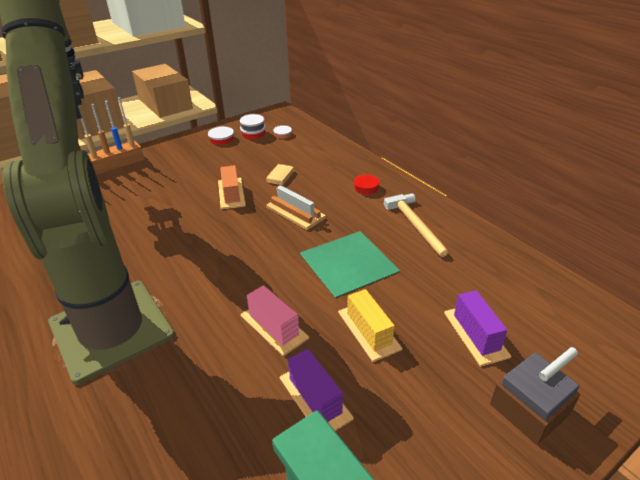

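Brass candidates in the top view are yellow (438,265), pink (391,348), purple (487,350), purple (487,183) and orange/copper (138,297). The yellow pile is the brass one. The only plate candidate is the grey bar in the rack at (221,241). I'll check these in one close crop.

```bash
python3 - <<'E'
from h import *
t=grab_frame("top");s=grab_frame("side")
np.savez("f0.npz",t=t["image"],s=s["image"])
def c(f,x,y,w=100,h=75): return cv2.resize(f["image"][y:y+h,x:x+w,::-1],(400,300),interpolation=cv2.INTER_CUBIC)
im=np.vstack([np.hstack([c(t,175,205),c(t,390,230)]),np.hstack([c(s,250,165),c(s,325,285)])])
cv2.imwrite("pics/q.png",im)
E
```

```text
(no output)
```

View pics/q.png

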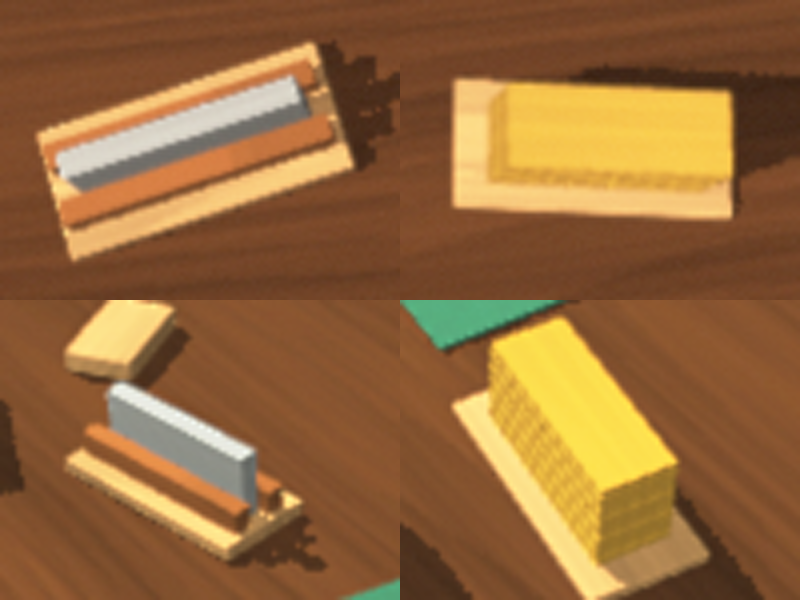

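```bash
cat > fit.py <<'E'
from h import *
from scipy.optimize import least_squares
t=grab_frame("top");s=grab_frame("side")
def tp(u,v,ox,oy,qx,qy): return [ox+(u-qx)/4,oy+(v-qy)/4]
def rect(p,L,W,z):
    c,n=np.cos(p[2]),np.sin(p[2])
    return np.array([[p[0]+a*c*L/2-b*n*W/2,p[1]+a*n*L/2+b*c*W/2,z] for a,b in((1,1),(1,-1),(-1,-1),(-1,1))])
def fit(obs,mk,p0):
    # obs: (frame, part, pixel) nearest-corner association
    def res(p):
        o=[]
        for f,part,px in obs:
            d=w2p(f,mk(p,part))-px; o.append(d[np.argmin((d**2).sum(1))])
        return np.ravel(o)
    r=least_squares(res,p0,loss="soft_l1");print(r.x.round(4),np.degrees(r.x[2]).round(2),"res px",res(r.x).reshape(-1,2).round(1).tolist());return r.x
T=lambda u,v:tp(u,v,390,230,400,0); S=lambda u,v:tp(u,v,325,285,400,300)
# init
i=p2w(t,[438,265],.05)[0];print(i)
obs=[(t,0,T(505,84)),(t,0,T(732,92)),(t,0,T(733,180)),(s,0,S(490,342)),(s,0,S(563,318)),(s,0,S(677,465)),(s,0,S(600,490)),
 (t,1,T(453,79)),(t,1,T(453,207)),(t,1,T(732,217)),(s,1,S(452,405)),(s,1,S(708,555))]
d=p2w(t,[T(453,207),T(732,217)],.008);y=np.arctan2(*(d[0]-d[1])[1::-1])
mk=lambda p,k:rect(p,.116,.044,p[3]) if k==0 else rect(p,.15,.07,.008)
fit(obs,mk,[i[0],i[1],y,.06])
A=lambda u,v:tp(u,v,175,205,0,0); B=lambda u,v:tp(u,v,250,165,0,300)
d=p2w(t,[A(57,155),A(292,77)],.062);y=np.arctan2(*(d[0]-d[1])[1::-1]);i=d.mean(0)
fit([(t,0,A(57,153)),(t,0,A(292,77)),(t,0,A(300,90)),(t,0,A(72,178)),(s,0,B(110,388)),(s,0,B(125,382)),(s,0,B(255,450)),(s,0,B(240,460))],lambda p,k:rect(p,.13,.015,.062),[i[0],i[1],y])
fit([(t,0,A(38,133)),(t,0,A(313,42)),(t,0,A(355,165)),(t,0,A(73,258)),(s,0,B(66,460)),(s,0,B(228,555)),(s,0,B(302,500))],lambda p,k:rect(p,.16,.074,.012),[i[0],i[1],y])
m=p2w(t,[[299,194],[380,194],[383,274],[299,275]],.004);print("mat",m.round(4).tolist(),m.mean(0))
cp=p2w(t,[[138,297]],.05);print("copper",cp)
import scipy.spatial.transform as st
print(st.Rotation.from_quat(sense()["orientation"]).as_matrix().round(3))
E
python3 fit.py
```

```text
[ 0.43469577 -0.32170389  0.05      ]
[ 0.4358 -0.3332  1.3904  0.0632] 79.66 res px [[0.5, -0.3], [-0.2, 0.4], [-0.0, -0.4], [-0.4, 0.1], [-0.4, -0.5], [0.1, -0.3], [0.0, 1.1], [0.6, -0.2], [0.2, -0.0], [-0.0, 0.6], [-0.2, -0.6], [0.4, -0.7]]
[0.5508 0.1166 1.7685] 101.33 res px [[-0.5, -0.3], [0.7, -1.1], [0.8, 2.3], [-2.3, 0.1], [-0.7, 0.4], [-0.5, -0.3], [0.7, 0.1], [0.6, 0.0]]
[0.5497 0.118  1.7691] 101.36 res px [[-0.3, -0.1], [0.7, -0.4], [0.3, 0.1], [-0.1, 0.4], [-0.4, -0.4], [-0.1, -1.4], [0.2, 0.1]]
mat [[0.6392, -0.0567, 0.004], [0.6157, -0.2354, 0.004], [0.4375, -0.2131, 0.004], [0.4589, -0.0346, 0.004]] [ 0.53784906 -0.13494368  0.004     ]
copper [[0.4486004  0.29882292 0.05      ]]
[[ 0.259  0.    -0.966]
 [ 0.966  0.     0.259]
 [ 0.    -1.     0.   ]]
```

>>> play_rows(
  targets=[
    [[-0.12,0,-0.163],0,0],
    [[-0.12,0,-0.163],0,0],
    [[-0.12,0,-0.163],0,0],
    [[-0.12,0,-0.163],0,0],
    [[-0.12,0,-0.163],0,0],
  ],
  newtons=30,
)

```text
time_s: 1.22
ee_pos: [0.2822, 0.4514, 0.2372]
orientation: [-0.552, -0.437, 0.435, 0.561]
contact_force: [0.9, -0.2, 0.1]
grip_width: 0.0879
```

>>> play_rows(
  targets=[
    [[-0.12,0,-0.163],0,0],
    [[-0.12,0,-0.163],0,0],
    [[-0.12,0,-0.163],0,0],
    [[-0.12,0,-0.163],0,0],
    [[-0.12,0,-0.163],0,0],
  ],
)

```text
time_s: 1.63
ee_pos: [0.4155, 0.2904, 0.2357]
orientation: [-0.551, -0.439, 0.435, 0.561]
contact_force: [0.6, 1.0, 0.3]
grip_width: 0.088
```

>>> play_rows(
  targets=[
    [[0,0,0],0.08,0],
    [[0,0,0],0.08,0],
    [[0,0,0],0.08,0],
    [[0,0,0],0.08,0],
    [[0,0,0],0.08,0],
  ],
)

```text
time_s: 2.05
ee_pos: [0.4271, 0.2741, 0.2359]
orientation: [-0.661, -0.245, 0.243, 0.666]
contact_force: [0.8, -0.6, 1.3]
grip_width: 0.0879
```

```bash
cat >> h.py <<'E'
from scipy.spatial.transform import Rotation as Ro
def go(x,y,z,jaw=None):
    s=sense();R=Ro.from_quat(s["orientation"]).as_matrix();p=np.array(s["ee_pos"])
    a=np.degrees(np.arctan2(R[1,0],R[0,0]));d=R.T@(np.array([x,y,z])-p)
    tw=None if jaw is None else np.radians((a-jaw+90)%180-90)/1.5
    print("pos",p.round(4),"jaw",a.round(2),"tilt",np.degrees(np.arccos(-R[2,1])).round(2),"d mm",(d*1000).round(1),"share",(d/.2).round(3),"twist share",tw,"F",np.round(s["contact_force"],1),"w",round(s["grip_width"],4),"q",np.round(s["q"],2))
E
python3 -c "
from h import *
go(.5508,.1166,.2,11.35)"
```

```text
pos [0.4271 0.2741 0.2359] jaw 40.34 tilt 0.48 d mm [  -7.9   34.7 -200.3] share [-0.04   0.173 -1.001] twist share 0.3373324058555099 F [ 0.8 -0.6  1.3] w 0.0879 q [-0.61  0.54 -0.07  1.93  0.05  0.67 -0.01]
```

>>> play_rows(
  targets=[
    [[0,0,0],0.084,0],
    [[0,0,0],0.084,0],
    [[0,0,0],0.084,0],
    [[0,0,0],0.084,0],
  ],
)

```text
time_s: 2.38
ee_pos: [0.4279, 0.274, 0.2366]
orientation: [-0.7, -0.074, 0.071, 0.707]
contact_force: [1.2, 0.2, 0.0]
grip_width: 0.0879
```

>>> play_rows(
  targets=[
    [[0.09,0,-0.179],0,0],
    [[0.09,0,-0.179],0,0],
    [[0.09,0,-0.179],0,0],
    [[0.09,0,-0.179],0,0],
    [[0.09,0,-0.179],0,0],
  ],
)

```text
time_s: 2.8
ee_pos: [0.5509, 0.1292, 0.235]
orientation: [-0.696, -0.082, 0.081, 0.709]
contact_force: [-0.0, -0.7, 0.6]
grip_width: 0.088
```

>>> play_rows(
  targets=[
    [[0,0,0],0,0],
    [[0,0,0],0,0],
  ],
)

```text
time_s: 2.97
ee_pos: [0.5574, 0.1183, 0.2352]
orientation: [-0.699, -0.078, 0.073, 0.707]
contact_force: [-0.6, 0.7, -0.0]
grip_width: 0.088
```

```bash
python3 - <<'E'
from h import *
go(.5508,.1166,.16,11.35)
f=grab_frame("wrist");save(f,"w1.png");print(f["fovy"],np.round(f["T"],3).tolist())
print(pinpoint(f,"plate")[:2],pinpoint(f,"rack")[:2])
P=lambda L,W,z,x,y,a:[[x+i*np.cos(a)*L/2-j*np.sin(a)*W/2,y+i*np.sin(a)*L/2+j*np.cos(a)*W/2,z] for i,j in((1,1),(1,-1),(-1,-1),(-1,1))]
print(w2p(f,P(.13,.015,.062,.5508,.1166,1.7685)).round(0).tolist())
E
```

```text
pos [0.5574 0.1183 0.2352] jaw 12.31 tilt 0.79 d mm [-7.4 75.1 -1.1] share [-0.037  0.376 -0.005] twist share 0.011202528904223658 F [-0.6  0.7 -0. ] w 0.088 q [-0.31  0.61  0.04  1.76 -0.05  0.76 -0.02]
64.95998095958495 [[0.977, 0.202, 0.065, 0.542], [0.212, -0.942, -0.262, 0.187], [0.008, 0.269, -0.963, 0.381], [0.0, 0.0, 0.0, 1.0]]
[{'centre': [306.1, 212.4], 'confidence': 0.91}] [{'centre': [306.0, 197.3], 'confidence': 0.82}]
[[299.0, 141.0], [317.0, 141.0], [315.0, 288.0], [299.0, 288.0]]
```

View pics/w1.png

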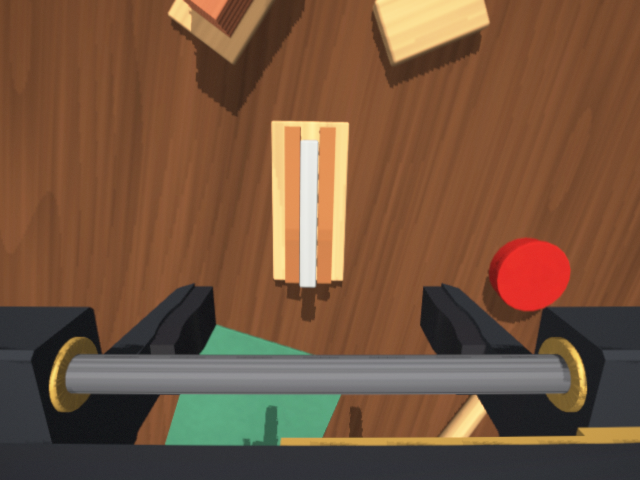

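The wrist view shows the plate's bright top edge at columns 300–318, rows 139–287. That matches the predicted corners within about 2 px. Next I centre the tool and descend.

>>> play_rows(
  targets=[
    [[-0.037,0,-0.005],0.011,0],
    [[0,0.14,0],0,0],
    [[0,0.14,0],0,0],
    [[0,0.14,0],0,0],
    [[0,0.14,0],0,0],
  ],
)

```text
time_s: 3.53
ee_pos: [0.5493, 0.1286, 0.1272]
orientation: [-0.696, -0.081, 0.067, 0.71]
contact_force: [-0.4, -0.4, 0.1]
grip_width: 0.088
```

>>> play_rows(
  targets=[
    [[0,0,0],0,0],
  ],
)

```text
time_s: 3.62
ee_pos: [0.5447, 0.1296, 0.1232]
orientation: [-0.697, -0.079, 0.072, 0.71]
contact_force: [-0.4, 1.1, 0.5]
grip_width: 0.0881
```

```bash
python3 -c "
from h import *
go(.5508,.1166,.037,11.35)"
```

```text
pos [0.5447 0.1296 0.1232] jaw 12.21 tilt 1.21 d mm [  2.1  86.  -15.5] share [ 0.011  0.43  -0.078] twist share 0.01001319028522297 F [-0.4  1.1  0.5] w 0.0881 q [-0.32  0.77  0.02  1.88 -0.07  0.48 -0.03]
```

>>> play_rows(
  targets=[
    [[0.01,0.08,-0.04],0.01,0],
    [[0,0.08,-0.04],0,0],
    [[0,0,0],0,0],
    [[0,0,0],0,0],
  ],
)

```text
time_s: 3.95
ee_pos: [0.5472, 0.1207, 0.0933]
orientation: [-0.696, -0.075, 0.069, 0.711]
contact_force: [-0.3, -0.1, 0.5]
grip_width: 0.088
```

```bash
python3 -c "
from h import *
go(.5508,.1166,.037,11.35)
go(.5508,.1166,.037,11.35)"
```

```text
pos [0.5472 0.1207 0.0933] jaw 11.75 tilt 1.32 d mm [ 2.1 56.3 -5.9] share [ 0.01   0.281 -0.03 ] twist share 0.004633363566291611 F [-0.3 -0.1  0.5] w 0.088 q [-0.29  0.82  0.01  1.89 -0.07  0.42 -0.02]
pos [0.5472 0.1207 0.0933] jaw 11.75 tilt 1.32 d mm [ 2.1 56.3 -5.9] share [ 0.01   0.281 -0.03 ] twist share 0.004633363566291611 F [-0.3 -0.1  0.5] w 0.088 q [-0.29  0.82  0.01  1.89 -0.07  0.42 -0.02]
```

>>> play_rows(
  targets=[
    [[0.01,0.12,-0.03],0.004,0],
    [[0.005,0.12,-0.015],0,0],
    [[0,0.05,0],0,0],
    [[0,0,0],0,0],
    [[0,0,0],0,0],
  ],
)

```text
time_s: 4.37
ee_pos: [0.5559, 0.1199, 0.0426]
orientation: [-0.694, -0.079, 0.065, 0.712]
contact_force: [0.3, -0.1, 0.6]
grip_width: 0.088
```

```bash
python3 -c "
from h import *
go(.5508,.1166,.037,11.35)"
```

```text
pos [0.5559 0.1199 0.0426] jaw 11.66 tilt 1.87 d mm [-5.8  5.4 -2.3] share [-0.029  0.027 -0.011] twist share 0.003562769306139906 F [ 0.3 -0.1  0.6] w 0.088 q [-0.28  0.91 -0.    1.89 -0.07  0.32 -0.01]
```

>>> play_rows(
  targets=[
    [[-0.029,0.025,-0.011],0.003,0],
    [[0,0,0],0,0],
    [[0,0,0],0,0],
  ],
)

```text
time_s: 4.62
ee_pos: [0.5517, 0.1181, 0.0406]
orientation: [-0.694, -0.079, 0.062, 0.713]
contact_force: [0.5, 0.1, -0.4]
grip_width: 0.0883
```

```bash
python3 -c "
from h import *
go(.5508,.1166,.037,11.35)
print(Ro.from_quat(sense()['orientation']).as_matrix().round(3))"
```

```text
pos [0.5517 0.1181 0.0406] jaw 11.46 tilt 2.1 d mm [-1.2  3.6 -1.4] share [-0.006  0.018 -0.007] twist share 0.0012332568894655293 F [ 0.5  0.1 -0.4] w 0.0883 q [-0.28  0.91 -0.    1.91 -0.07  0.29 -0.01]
[[ 0.98   0.022 -0.199]
 [ 0.199  0.029  0.98 ]
 [ 0.027 -0.999  0.025]]
```

>>> play_rows(
  targets=[
    [[-0.006,0.01,-0.007],0,0.5],
    [[0,0,0],0,1],
    [[0,0,0],0,1],
    [[0,0,0],0,1],
    [[0,0,0],0,1],
  ],
  newtons=30,
)

```text
time_s: 5.03
ee_pos: [0.5514, 0.1165, 0.0402]
orientation: [-0.694, -0.08, 0.061, 0.713]
contact_force: [0.2, -0.5, 0.3]
grip_width: 0.0568
```

>>> play_rows(
  targets=[
    [[0,0,0],0,1],
    [[0,0,0],0,1],
    [[0,0,0],0,1],
  ],
)

```text
time_s: 5.28
ee_pos: [0.5515, 0.1165, 0.0402]
orientation: [-0.694, -0.08, 0.061, 0.713]
contact_force: [-0.6, 0.0, 0.1]
grip_width: 0.037
```

```bash
python3 -c "
from h import *
go(.5508,.1166,.037,11.35)
print(Ro.from_quat(sense()['orientation']).as_matrix().round(3), sense()['moment'])"
```

```text
pos [0.5515 0.1165 0.0402] jaw 11.43 tilt 2.21 d mm [-0.8  3.1  0.2] share [-0.004  0.016  0.001] twist share 0.000955985171038755 F [-0.6  0.   0.1] w 0.037 q [-0.28  0.91 -0.    1.91 -0.07  0.29 -0.01]
[[ 0.98   0.024 -0.199]
 [ 0.198  0.03   0.98 ]
 [ 0.03  -0.999  0.025]] [-0.12741226  0.14637703  0.0231461 ]
```

>>> play_rows(
  targets=[
    [[0,0,0],0,1],
    [[0,0,0],0,1],
    [[0,0,0],0,1],
    [[0,0,0],0,1],
    [[0,0,0],0,1],
  ],
)

```text
time_s: 5.7
ee_pos: [0.551, 0.1164, 0.04]
orientation: [-0.694, -0.08, 0.061, 0.713]
contact_force: [0.2, 0.1, -0.1]
grip_width: 0.0148
```

```bash
python3 -c "
from h import *
go(.5508,.1166,.037,11.35)
print(sense()['moment'])"
```

```text
pos [0.551  0.1164 0.04  ] jaw 11.42 tilt 2.16 d mm [-0.2  3.   0.2] share [-0.001  0.015  0.001] twist share 0.0008169522967821453 F [ 0.2  0.1 -0.1] w 0.0148 q [-0.28  0.91 -0.    1.92 -0.07  0.29 -0.01]
[-0.11941783  0.08454158 -0.08045843]
```

>>> play_rows(
  targets=[
    [[0.0,-0.04,0.0],0,1],
    [[0.002,-0.08,0.002],0,1],
    [[0.002,-0.08,0.002],0,1],
    [[0.003,-0.1,0.003],0,1],
    [[0.003,-0.1,0.003],0,1],
  ],
  newtons=40,
)

```text
time_s: 6.12
ee_pos: [0.5444, 0.1148, 0.1155]
orientation: [-0.695, -0.073, 0.068, 0.712]
contact_force: [0.2, 1.3, -9.2]
grip_width: 0.0149
```

```bash
python3 -c "
from h import *
go(.53,-.135,.13,11.35)
print(Ro.from_quat(sense()['orientation']).as_matrix().round(3),sense()['moment'])"
```

```text
pos [0.5444 0.1148 0.1155] jaw 11.46 tilt 1.48 d mm [ -63.5  -20.8 -241.6] share [-0.318 -0.104 -1.208] twist share 0.0012446760273679622 F [ 0.2  1.3 -9.2] w 0.0149 q [-0.28  0.78  0.01  1.9  -0.07  0.46 -0.02]
[[ 0.98   0.005 -0.199]
 [ 0.199  0.025  0.98 ]
 [ 0.01  -1.     0.024]] [-0.16832877  0.03025583 -0.04119097]
```

>>> play_rows(
  targets=[
    [[-0.04,0,-0.12],0,1],
    [[-0.05,0,-0.153],0,1],
    [[-0.05,0,-0.153],0,1],
    [[-0.05,0,-0.153],0,1],
    [[-0.05,0,-0.153],0,1],
  ],
)

```text
time_s: 6.53
ee_pos: [0.5273, -0.0287, 0.1132]
orientation: [-0.69, -0.083, 0.074, 0.715]
contact_force: [1.2, -0.6, -8.6]
grip_width: 0.0146
```

>>> play_rows(
  targets=[
    [[-0.05,0,-0.153],0,1],
    [[-0.05,0,-0.153],0,1],
    [[0,0,0],0,1],
    [[0,0,0],0,1],
  ],
)

```text
time_s: 6.87
ee_pos: [0.514, -0.1077, 0.1085]
orientation: [-0.693, -0.073, 0.073, 0.714]
contact_force: [1.3, 2.1, -9.5]
grip_width: 0.0148
```

```bash
python3 -c "
from h import *
go(.513,-.14,.037,11.35)
print(Ro.from_quat(sense()['orientation']).as_matrix().round(3),sense()['moment'])"
```

```text
pos [ 0.514  -0.1077  0.1085] jaw 11.9 tilt 1.67 d mm [ -7.9  70.5 -33.4] share [-0.039  0.352 -0.167] twist share 0.006368093820958915 F [ 1.3  2.1 -9.5] w 0.0148 q [ 0.17  0.77 -0.06  1.97  0.04  0.41  0.3 ]
[[ 0.979 -0.003 -0.206]
 [ 0.206  0.029  0.978]
 [ 0.003 -1.     0.029]] [0.0915759  0.03502537 0.04372512]
```

>>> play_rows(
  targets=[
    [[-0.015,0.06,-0.09],0.006,1],
    [[-0.015,0.12,-0.09],0,1],
    [[0,0.12,0],0,1],
    [[0,0.03,0],0,1],
    [[0,0,0],0,1],
  ],
)

```text
time_s: 7.28
ee_pos: [0.5142, -0.1431, 0.039]
orientation: [-0.693, -0.069, 0.071, 0.714]
contact_force: [0.1, -0.6, -9.0]
grip_width: 0.0146
```

```bash
python3 -c "
from h import *
go(.513,-.14,.034,11.35)
print(Ro.from_quat(sense()['orientation']).as_matrix().round(3),sense()['moment'])"
```

```text
pos [ 0.5142 -0.1431  0.039 ] jaw 11.38 tilt 1.65 d mm [-0.6  5.1  3.1] share [-0.003  0.025  0.015] twist share 0.0003568333310089512 F [ 0.1 -0.6 -9. ] w 0.0146 q [ 0.24  0.9  -0.06  1.96  0.06  0.29  0.34]
[[ 0.98  -0.005 -0.197]
 [ 0.197  0.028  0.98 ]
 [ 0.001 -1.     0.029]] [-0.16179622  0.04711467 -0.00564753]
```

>>> play_rows(
  targets=[
    [[0,0.02,0],0,1],
    [[0,0,0],0,1],
  ],
  newtons=15,
)

```text
time_s: 7.45
ee_pos: [0.5141, -0.1408, 0.0352]
orientation: [-0.693, -0.07, 0.072, 0.714]
contact_force: [-0.1, 0.0, -7.6]
grip_width: 0.0149
```

>>> play_rows(
  targets=[
    [[0,0.015,0],0,1],
    [[0,0,0],0,1],
  ],
)

```text
time_s: 7.62
ee_pos: [0.5153, -0.1391, 0.0335]
orientation: [-0.693, -0.072, 0.072, 0.714]
contact_force: [0.4, -0.3, -9.2]
grip_width: 0.015
```

>>> play_rows(
  targets=[
    [[0,0.012,0],0,1],
    [[0,0,0],0,1],
  ],
)

```text
time_s: 7.78
ee_pos: [0.5165, -0.1385, 0.0327]
orientation: [-0.693, -0.073, 0.072, 0.714]
contact_force: [-0.7, -0.4, -9.5]
grip_width: 0.0149
```

>>> play_rows(
  targets=[
    [[0,0.015,0],0,1],
    [[0,0,0],0,1],
  ],
)

```text
time_s: 7.95
ee_pos: [0.5174, -0.1387, 0.032]
orientation: [-0.693, -0.074, 0.071, 0.713]
contact_force: [0.1, 0.5, -8.7]
grip_width: 0.0149
```

>>> play_rows(
  targets=[
    [[0,0.012,0],0,1],
    [[0,0,0],0,1],
  ],
)

```text
time_s: 8.12
ee_pos: [0.5183, -0.1389, 0.0312]
orientation: [-0.694, -0.075, 0.07, 0.713]
contact_force: [-0.7, -0.3, -8.1]
grip_width: 0.015
```

>>> play_rows(
  targets=[
    [[-0.005,0.02,0],0,1],
    [[0,0,0],0,1],
  ],
)

```text
time_s: 8.28
ee_pos: [0.519, -0.1393, 0.0291]
orientation: [-0.694, -0.076, 0.068, 0.713]
contact_force: [0.1, -0.0, -9.7]
grip_width: 0.0149
```

>>> play_rows(
  targets=[
    [[-0.005,0.02,0],0,1],
    [[0,0,0],0,1],
  ],
)

```text
time_s: 8.45
ee_pos: [0.5199, -0.1397, 0.0267]
orientation: [-0.694, -0.078, 0.067, 0.712]
contact_force: [0.7, 0.1, -9.5]
grip_width: 0.015
```

```bash
python3 - <<'E'
from h import *
go(.513,-.14,.03,11.35)
t=grab_frame("side");s=grab_frame("wrist")
def c(f,x,y,w,h): return cv2.resize(f["image"][y:y+h,x:x+w,::-1],(400,400*h//w),interpolation=cv2.INTER_CUBIC)
cv2.imwrite("pics/q2.png",np.hstack([c(t,270,180,140,140),c(s,80,0,480,480)]))
E
```

```text
pos [ 0.5199 -0.1397  0.0267] jaw 11.73 tilt 1.69 d mm [-6.7 -3.4  1.2] share [-0.034 -0.017  0.006] twist share 0.00445457169628857 F [ 0.7  0.1 -9.5] w 0.015 q [ 0.23  0.92 -0.06  1.97  0.06  0.25  0.34]
```

View pics/q2.png

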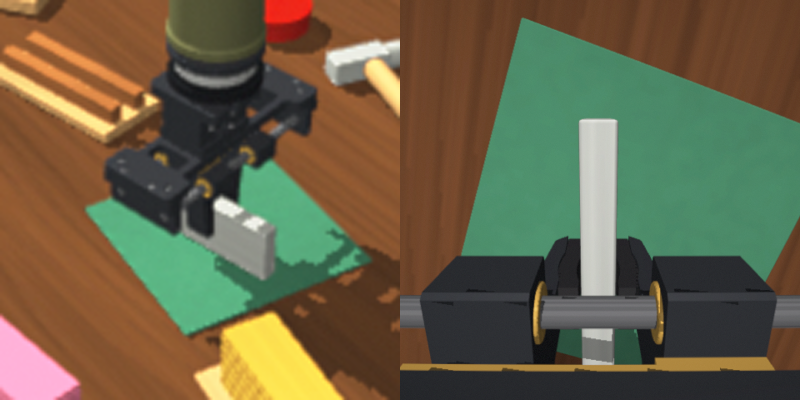

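```bash
python3 - <<'E'
from h import *
f=grab_frame("side");s=sense();p=np.array(s["ee_pos"]);R=Ro.from_quat(s["orientation"]).as_matrix()
# near end: offset -65 along tool z, ±7.5 along tool x, bottom/top along tool y
for up in(-22,28):
  for i in(-1,1):
    q=p+R@np.array([i*.0075,up/1000,-.065]);u=w2p(f,q)[0];print(up,i,q.round(4),u.round(1),"crop",((u-[270,180])*400/140).round(0))
im=f["image"][240:290,330:380];print(im[30:48,30:40].mean(2).round(0).astype(int))
E
```

```text
-22 -1 [ 0.5257 -0.2054  0.0467] [363.6 265.5] crop [267. 244.]
-22 1 [ 0.5404 -0.2024  0.047 ] [367.7 262.2] crop [279. 235.]
28 -1 [ 0.5263 -0.2041 -0.0032] [362.7 281. ] crop [265. 288.]
28 1 [ 0.541 -0.201 -0.003] [366.7 277.6] crop [276. 279.]
[[145 144 134 112 106 103  83  82 113 128]
 [145 144 131 112 107 106  85  76  83 112]
 [142 143 129 112 107 108  86  77  76  79]
 [142 143 126 109 107 112  90  77  78  74]
 [143 142 125 109 105 107  87  78  77  77]
 [144 145 125 108 102  93  80  77  77  77]
 [133 147 127 106  93  81  77  77  77  78]
 [ 99 139 121  91  80  77  77  77  78  78]
 [ 79  85  82  78  78  78  77  77  76  76]
 [ 79  79  77  78  90  82  76  77  77  78]
 [ 79  78  78  81 110  89  78  77  77  77]
 [ 79  79  77  77  81  78  77  78  77  78]
 [ 78  78  79  77  78  77  79  78  78  77]
 [ 77  77  79  78  79  80  78  76  76  69]
 [ 78  78  79  80  79  80  74  67  63  56]
 [ 81  79  77  76  68  66  62  57  55  55]
 [ 80  76  66  60  50  52  53  53  54  55]
 [ 71  64  56  52  51  50  51  53  53  53]]
```

>>> play_rows(
  targets=[
    [[-0.01,0.015,0],0,1],
    [[0,0,0],0,1],
  ],
)

```text
time_s: 8.77
ee_pos: [0.5203, -0.1399, 0.0249]
orientation: [-0.695, -0.08, 0.065, 0.712]
contact_force: [-0.1, -0.4, -8.8]
grip_width: 0.0148
```

>>> play_rows(
  targets=[
    [[-0.01,0.015,0],0,1],
    [[0,0,0],0,1],
  ],
)

```text
time_s: 8.93
ee_pos: [0.5208, -0.1401, 0.0234]
orientation: [-0.695, -0.082, 0.064, 0.712]
contact_force: [-0.5, 0.1, -9.9]
grip_width: 0.015
```

```bash
python3 - <<'E'
from h import *
f=grab_frame("side");s=sense();p=np.array(s["ee_pos"]);R=Ro.from_quat(s["orientation"]).as_matrix()
x,y,w,h,k=325,230,60,60,10
im=np.ascontiguousarray(cv2.resize(f["image"][y:y+h,x:x+w,::-1],None,fx=k,fy=k,interpolation=cv2.INTER_CUBIC))
for off,col in((0,(0,0,255)),(8,(255,0,0))):
  P=[p+R@np.array([i*.0075,(a-off)/1000,-.065]) for a,i in((-22,-1),(-22,1),(28,1),(28,-1))]
  u=(w2p(f,P)-[x,y]+.5)*k
  cv2.polylines(im,[u.astype(int)],True,col,1)
print(f["image"][262:286,361].mean(1).round(0))
cv2.imwrite("pics/z.png",im);go(.513,-.14,.03,11.35);print(R.round(3),s["moment"])
E
```

```text
[148. 145. 145. 147. 146. 145. 144. 143. 144. 145. 143. 141. 142. 146.
 142. 111.  80.  77.  79.  77.  79.  78.  79.  79.]
pos [ 0.521  -0.1401  0.0232] jaw 11.78 tilt 2.0 d mm [-7.6 -6.9  1.9] share [-0.038 -0.035  0.009] twist share 0.005012960947329929 F [ 0.3  0.3 -0.2] w 0.0148 q [ 0.23  0.93 -0.06  1.97  0.07  0.22  0.34]
[[ 0.979  0.023 -0.205]
 [ 0.204  0.026  0.979]
 [ 0.028 -0.999  0.021]] [-0.00171786  0.03216943 -0.00354547]
```

View pics/z.png

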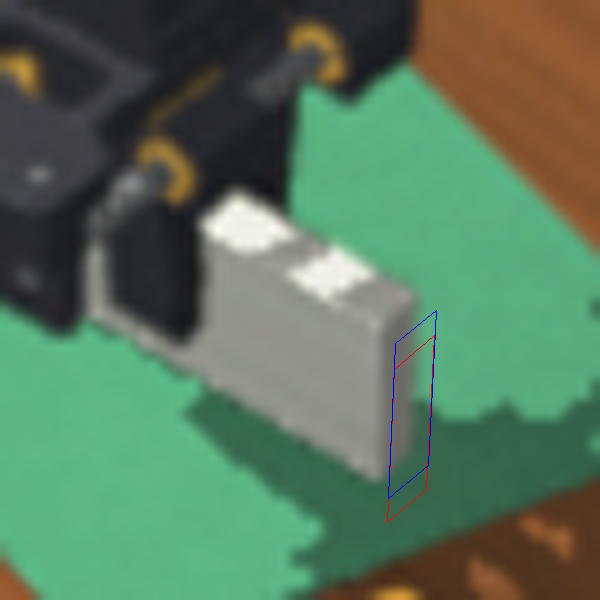

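>>> play_rows(
  targets=[
    [[0,0,0],0,1],
    [[0,0,0],0,1],
  ],
)

```text
time_s: 9.15
ee_pos: [0.521, -0.1401, 0.0232]
orientation: [-0.695, -0.082, 0.064, 0.712]
contact_force: [-0.2, 0.4, 3.0]
grip_width: 0.0148
```

>>> play_rows(
  targets=[
    [[0,0,0],0,0.95],
    [[0,0,0],0,0.85],
    [[0,0,0],0,0.73],
    [[0,0,0],0,0.73],
    [[0,0,0],0,0.73],
  ],
)

```text
time_s: 9.57
ee_pos: [0.5218, -0.1403, 0.0231]
orientation: [-0.695, -0.082, 0.063, 0.711]
contact_force: [-0.1, 0.5, 0.2]
grip_width: 0.0238
```

>>> play_rows(
  targets=[
    [[0.001,-0.04,0.001],0,0.73],
    [[0.002,-0.04,0.001],0,0.73],
    [[0,0,0],0,0.73],
    [[0,0,0],0,0.73],
  ],
)

```text
time_s: 9.9
ee_pos: [0.5221, -0.1403, 0.0408]
orientation: [-0.695, -0.082, 0.063, 0.711]
contact_force: [1.0, -0.7, -0.2]
grip_width: 0.0238
```

```bash
python3 - <<'E'
from h import *
go(.521,-.14,.04,11.35)
f=grab_frame("wrist");t=grab_frame("side")
cv2.imwrite("pics/z2.png",np.hstack([cv2.resize(f["image"][100:400,170:470,::-1],(400,400)),cv2.resize(t["image"][200:300,300:400,::-1],(400,400))]))
E
```

```text
pos [ 0.5221 -0.1403  0.0408] jaw 11.77 tilt 2.04 d mm [-1.1  0.8  0.6] share [-0.005  0.004  0.003] twist share 0.004850561330130015 F [ 1.  -0.7 -0.2] w 0.0238 q [ 0.23  0.9  -0.06  1.97  0.06  0.26  0.34]
```

View pics/z2.png

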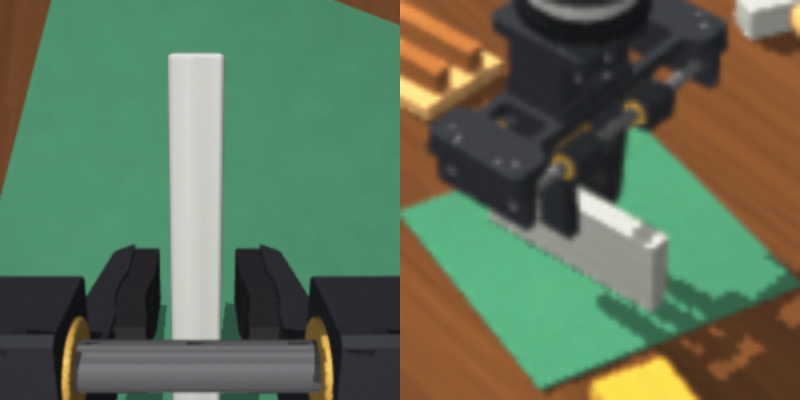

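The plate stands free on the mat between the open fingers. In the left crop it spans columns 170–222, with a gap each side. Next I tip it toward tool +x until it leans on the far finger.

>>> play_rows(
  targets=[
    [[0.02,0,0],0,0.73],
    [[0.02,0,0],0,0.73],
    [[0.02,0,0],0,0.73],
    [[0.02,0,0],0,0.73],
    [[0.01,0,0],0,0.73],
  ],
)

```text
time_s: 10.42
ee_pos: [0.5396, -0.1366, 0.0405]
orientation: [-0.695, -0.081, 0.064, 0.712]
contact_force: [1.2, 0.2, -0.2]
grip_width: 0.0238
```

>>> play_rows(
  targets=[
    [[0,0,0],0,0.73],
  ],
)

```text
time_s: 10.5
ee_pos: [0.5414, -0.1362, 0.0405]
orientation: [-0.695, -0.082, 0.063, 0.711]
contact_force: [0.9, 0.2, -0.5]
grip_width: 0.0238
```

```bash
python3 - <<'E'
from h import *
go(.521,-.14,.04,11.35)
f=grab_frame("wrist");t=grab_frame("side")
cv2.imwrite("pics/z3.png",np.hstack([cv2.resize(f["image"][100:400,170:470,::-1],(400,400)),cv2.resize(t["image"][200:300,300:400,::-1],(400,400))]))
E
```

```text
pos [ 0.5414 -0.1362  0.0405] jaw 11.77 tilt 2.02 d mm [-20.7  -0.1   0.4] share [-0.104 -0.     0.002] twist share 0.004847351195687352 F [ 0.9  0.2 -0.5] w 0.0238 q [ 0.22  0.91 -0.06  1.92  0.06  0.3   0.33]
```

View pics/z3.png

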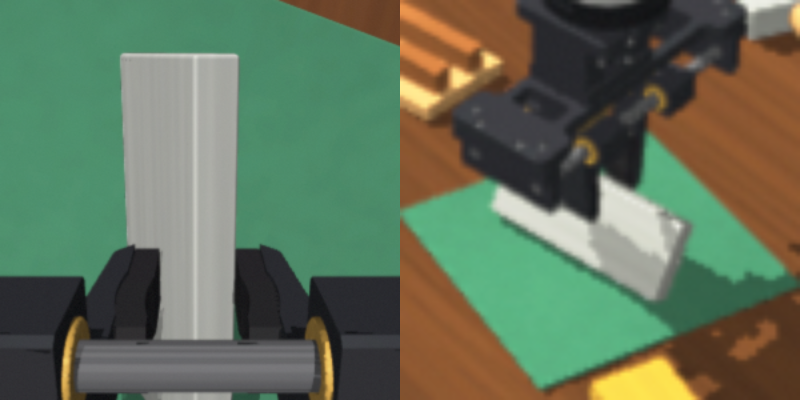

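The plate leans on the far finger at about 29°. Next I open slowly while lowering the tips, so that finger eases it down.

>>> play_rows(
  targets=[
    [[0,0.012,0],0,0.67],
    [[0,0.015,0],0,0.61],
    [[0,0.015,0],0,0.55],
    [[0,0.015,0],0,0.49],
    [[0,0.015,0],0,0.43],
  ],
)

```text
time_s: 11.02
ee_pos: [0.5448, -0.1355, 0.0258]
orientation: [-0.695, -0.085, 0.061, 0.711]
contact_force: [4.1, 0.4, -2.6]
grip_width: 0.0494
```

>>> play_rows(
  targets=[
    [[0,0.015,0],0,0.37],
    [[0,0.015,0],0,0.32],
    [[0,0.01,0],0,0.27],
  ],
)

```text
time_s: 11.27
ee_pos: [0.5455, -0.135, 0.0161]
orientation: [-0.695, -0.085, 0.061, 0.711]
contact_force: [0.3, -0.9, 0.5]
grip_width: 0.0638
```

```bash
python3 - <<'E'
from h import *
go(.521,-.14,.01,11.35)
f=grab_frame("wrist");t=grab_frame("side")
cv2.imwrite("pics/z4.png",np.hstack([cv2.resize(f["image"][100:400,170:470,::-1],(400,400)),cv2.resize(t["image"][200:300,300:400,::-1],(400,400))]))
E
```

```text
pos [ 0.5455 -0.135   0.0161] jaw 11.81 tilt 2.34 d mm [-25.2   5.2   0. ] share [-0.126  0.026  0.   ] twist share 0.005347501842997809 F [ 0.3 -0.9  0.5] w 0.0638 q [ 0.21  0.95 -0.06  1.91  0.06  0.25  0.33]
```

View pics/z4.png

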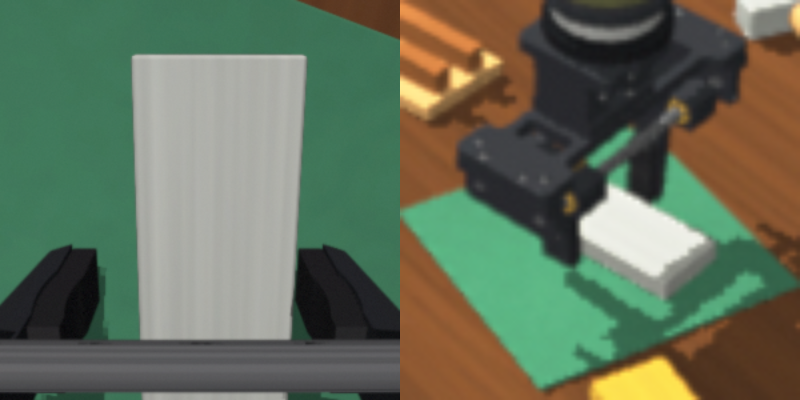

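The plate now lies flat on the mat between the fingers, spanning columns 135–300 in the left crop, with about zero force on the tool. I open fully, rise clear, then measure its pose.

>>> play_rows(
  targets=[
    [[0,0,0],0,0.1],
    [[0,0,0],0,0],
    [[0.002,-0.05,0.001],0,0],
    [[0.003,-0.1,0.002],0,0],
    [[0.003,-0.1,0.002],0,0],
  ],
)

```text
time_s: 11.78
ee_pos: [0.5374, -0.1353, 0.0648]
orientation: [-0.694, -0.078, 0.067, 0.712]
contact_force: [-0.4, 0.0, 0.1]
grip_width: 0.088
```

>>> play_rows(
  targets=[
    [[0.003,-0.1,0.003],0,0],
    [[0.003,-0.1,0.003],0,0],
    [[0,0,0],0,0],
    [[0,0,0],0,0],
  ],
)

```text
time_s: 12.12
ee_pos: [0.5373, -0.1362, 0.113]
orientation: [-0.695, -0.079, 0.065, 0.712]
contact_force: [0.1, 0.2, -0.5]
grip_width: 0.0882
```

```bash
cat > seg.py <<'E'
from h import *
def plate(f,z,roi=None):
    im=f["image"].astype(int);mx=im.max(2);sat=mx-im.min(2)
    m=((sat<28)&(mx>120)).astype(np.uint8)
    if roi: k=np.zeros_like(m);k[roi[1]:roi[3],roi[0]:roi[2]]=1;m*=k
    m=cv2.morphologyEx(m,cv2.MORPH_OPEN,np.ones((3,3)))
    n,l,st,c=cv2.connectedComponentsWithStats(m);i=1+np.argmax(st[1:,4])
    ct=max(cv2.findContours((l==i).astype(np.uint8),0,1)[0],key=cv2.contourArea).reshape(-1,2)
    P=p2w(f,ct,z);r=cv2.minAreaRect((P[:,:2]*1000).astype(np.float32))
    c,(w,h),a=r
    if w<h: w,h,a=h,w,a+90
    print("bbox",st[i],"c mm",np.round(c,1),"LxW",round(w,1),round(h,1),"yaw",round(a%180,2))
    return np.array(c)/1000,a%180
E
python3 - <<'E'
from seg import *
go(.5,-.14,.01,11.35)
f=grab_frame("wrist");plate(f,.019);
t=grab_frame("top");plate(t,.019,(250,150,430,320))
s=grab_frame("side");plate(s,.019,(280,200,420,320))
E
```

```text
pos [ 0.5373 -0.1362  0.113 ] jaw 11.65 tilt 1.72 d mm [-39.4 102.2   1.6] share [-0.197  0.511  0.008] twist share 0.003535278360706782 F [ 0.1  0.2 -0.5] w 0.0882 q [ 0.22  0.78 -0.07  1.9   0.05  0.45  0.33]
bbox [  298   141    80   189 14144] c mm [ 551.6 -130.5] LxW 128.9 49.6 yaw 101.61Traceback (most recent call last):
  File "<stdin>", line 4, in <module>
  File "seg.py", line 7, in plate
    n,l,st,c=cv2.connectedComponentsWithStats(m);i=1+np.argmax(st[1:,4])
                                                     ~~~~~~~~~^^^^^^^^^^
    return _wrapfunc(a, 'argmax', axis=axis, out=out, **kwds)
    return bound(*args, **kwds)
ValueError: attempt to get argmax of an empty sequence
```

>>> play_rows(
  targets=[
    [[0.07,0.03,0.01],0,0],
    [[0.01,0.08,0.005],0,0],
    [[0,0.1,0],0,0],
    [[0,0.1,0],0,0],
    [[0,0,0],0,0],
  ],
)

```text
time_s: 12.63
ee_pos: [0.5513, -0.1281, 0.0454]
orientation: [-0.695, -0.076, 0.067, 0.712]
contact_force: [-0.4, 0.2, 0.6]
grip_width: 0.0881
```

>>> play_rows(
  targets=[
    [[0,0,0],0,0],
  ],
)

```text
time_s: 12.72
ee_pos: [0.5503, -0.1279, 0.0442]
orientation: [-0.694, -0.075, 0.068, 0.712]
contact_force: [0.8, 0.0, -0.3]
grip_width: 0.0878
```

```bash
python3 - <<'E'
from seg import *
go(.5516,-.1305,.008,11.6);print(np.round(sense()["effort"],2),Ro.from_quat(sense()["orientation"]).as_matrix().round(3)[2])
E
```

```text
pos [ 0.5503 -0.1279  0.0442] jaw 11.63 tilt 1.57 d mm [ 0.3 36.1 -3.7] share [ 0.001  0.181 -0.018] twist share 0.00036200002406058373 F [ 0.8  0.  -0.3] w 0.0878 q [ 0.2   0.91 -0.06  1.88  0.05  0.35  0.32]
[-1.400e-01 -5.201e+01  4.900e-01 -6.550e+00 -6.000e-02  1.000e-02
 -0.000e+00] [ 0.013 -1.     0.024]
```

>>> play_rows(
  targets=[
    [[0,0.06,-0.018],0,0],
    [[0,0.06,0],0,0],
    [[0,0.045,0],0,0],
    [[0,0,0],0,0],
    [[0,0,0],0,0],
  ],
)

```text
time_s: 13.13
ee_pos: [0.5512, -0.1315, 0.0087]
orientation: [-0.695, -0.075, 0.068, 0.712]
contact_force: [-0.2, 0.0, 0.0]
grip_width: 0.0881
```

```bash
python3 - <<'E'
from seg import *
go(.5516,-.1305,.008,11.6);print(np.round(sense()["effort"],2),Ro.from_quat(sense()["orientation"]).as_matrix().round(3)[2])
E
```

```text
pos [ 0.5512 -0.1315  0.0087] jaw 11.58 tilt 1.54 d mm [0.6 0.8 0.9] share [0.003 0.004 0.005] twist share -0.0002192925498319175 F [-0.2  0.   0. ] w 0.0881 q [ 0.2   0.97 -0.05  1.88  0.06  0.29  0.32]
[ 1.000e-02 -5.365e+01  6.700e-01 -5.610e+00 -4.000e-02  2.000e-02
 -0.000e+00] [ 0.013 -1.     0.024]
```

>>> play_rows(
  targets=[
    [[0,0,0],0,1],
    [[0,0,0],0,1],
    [[0,0,0],0,1],
    [[0,0,0],0,1],
    [[0,0,0],0,1],
  ],
  newtons=45,
)

```text
time_s: 13.55
ee_pos: [0.5521, -0.1317, 0.0102]
orientation: [-0.695, -0.076, 0.067, 0.712]
contact_force: [-0.1, -0.2, -0.7]
grip_width: 0.0569
```

>>> play_rows(
  targets=[
    [[0,0,0],0,1],
    [[0,0,0],0,1],
    [[0,0,0],0,1],
  ],
)

```text
time_s: 13.8
ee_pos: [0.5518, -0.1318, 0.0104]
orientation: [-0.695, -0.076, 0.067, 0.712]
contact_force: [0.6, -0.5, -0.6]
grip_width: 0.0495
```

>>> play_rows(
  targets=[
    [[0,-0.03,0],0,1],
    [[0,-0.06,0],0,1],
    [[0,-0.1,0],0,1],
    [[0,-0.1,0],0,1],
    [[0,-0.1,0],0,1],
  ],
)

```text
time_s: 14.22
ee_pos: [0.5435, -0.1321, 0.0856]
orientation: [-0.693, -0.069, 0.074, 0.714]
contact_force: [-0.1, 0.3, -8.3]
grip_width: 0.0492
```

>>> play_rows(
  targets=[
    [[0,-0.1,0],0,1],
    [[0,-0.1,0],0,1],
    [[0,0,0],0,1],
    [[0,0,0],0,1],
  ],
)

```text
time_s: 14.55
ee_pos: [0.5421, -0.1335, 0.1314]
orientation: [-0.693, -0.069, 0.074, 0.714]
contact_force: [-0.0, -0.8, -9.9]
grip_width: 0.0494
```

```bash
python3 - <<'E'
from seg import *
go(.4358,-.3332,.13,79.66-90);print(np.round(sense()["effort"],2),Ro.from_quat(sense()["orientation"]).as_matrix().round(3),sense()["moment"])
f=grab_frame("wrist");save(f,"w5.png");np.save("w5.npy",f["image"])
E
```

```text
pos [ 0.5421 -0.1335  0.1314] jaw 11.62 tilt 1.73 d mm [-144.3   -3.3 -174.2] share [-0.722 -0.016 -0.871] twist share 0.2555294805436966 F [-0.  -0.8 -9.9] w 0.0494 q [ 0.22  0.76 -0.07  1.85  0.04  0.55  0.33]
[ 1.100e-01 -5.734e+01  3.500e-01 -1.237e+01 -1.200e-01  1.000e-02
  0.000e+00] [[ 0.979 -0.01  -0.201]
 [ 0.201  0.029  0.979]
 [-0.004 -1.     0.03 ]] [-0.17367052  0.08823462  0.01741818]
```

View pics/w5.png

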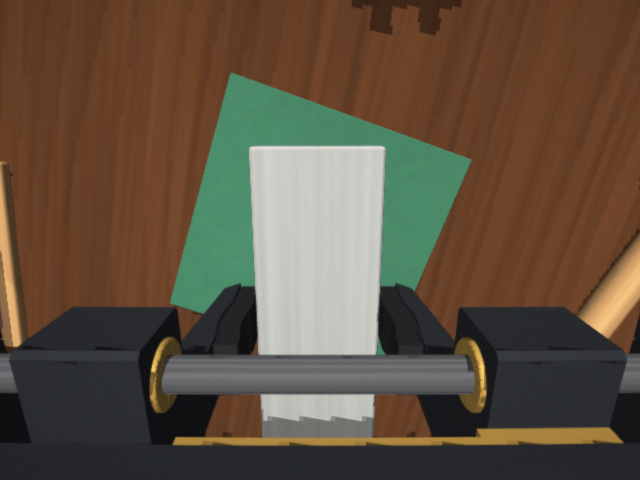

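The plate is held level by its long sides (columns 250–385). I turn to the pile's heading and go a little past the pile, so the wrist camera can measure it.

>>> play_rows(
  targets=[
    [[0,0,0],0.06,1],
    [[0,0,0],0.066,1],
    [[0,0,0],0.066,1],
    [[0,0,0],0.06,1],
  ],
)

```text
time_s: 14.93
ee_pos: [0.538, -0.1327, 0.1262]
orientation: [-0.693, 0.075, -0.059, 0.714]
contact_force: [0.3, 0.3, -8.6]
grip_width: 0.0496
```

>>> play_rows(
  targets=[
    [[-0.02,-0.02,-0.11],0,1],
    [[-0.034,-0.02,-0.182],0,1],
    [[-0.034,-0.02,-0.182],0,1],
    [[-0.034,-0.02,-0.182],0,1],
    [[-0.034,-0.02,-0.182],0,1],
  ],
)

```text
time_s: 15.35
ee_pos: [0.4768, -0.2786, 0.1323]
orientation: [-0.688, 0.071, -0.047, 0.72]
contact_force: [1.3, -0.7, -8.9]
grip_width: 0.049
```

>>> play_rows(
  targets=[
    [[-0.034,0,-0.182],0,1],
    [[-0.034,0,-0.182],0,1],
    [[-0.034,0,-0.182],0,1],
    [[-0.034,0,-0.182],0,1],
    [[-0.02,0,-0.1],0,1],
  ],
)

```text
time_s: 15.77
ee_pos: [0.408, -0.4447, 0.1179]
orientation: [-0.687, 0.077, -0.044, 0.721]
contact_force: [-0.6, -1.2, -8.7]
grip_width: 0.0493
```

>>> play_rows(
  targets=[
    [[0,0,0],0,1],
    [[0,0,0],0,1],
  ],
)

```text
time_s: 15.93
ee_pos: [0.4007, -0.4516, 0.1137]
orientation: [-0.687, 0.083, -0.045, 0.72]
contact_force: [0.4, 1.2, -9.2]
grip_width: 0.0493
```

```bash
python3 - <<'E'
from seg import *
go(.4358,-.3332,.13,79.66-90);print(np.round(sense()["effort"],2),Ro.from_quat(sense()["orientation"]).as_matrix().round(3),sense()["moment"])
f=grab_frame("wrist");save(f,"w6.png");np.save("w6.npy",f["image"]);import pickle;pickle.dump(f,open("w6.pkl","wb"))
c,s=np.cos(1.3904),np.sin(1.3904)
R=lambda L,W,z:[[.4358+i*c*L/2-j*s*W/2,-.3332+i*s*L/2+j*c*W/2,z] for i,j in((1,1),(1,-1),(-1,-1),(-1,1))]
print(w2p(f,R(.116,.044,.0632)).round(1).tolist(),w2p(f,R(.15,.07,.008)).round(1).tolist())
h=cv2.cvtColor(f["image"],cv2.COLOR_RGB2HSV);m=cv2.inRange(h,(22,150,190),(32,255,255))
ys,xs=np.nonzero(m);print(len(xs),xs.min(),xs.max(),ys.min(),ys.max())
E
```

```text
pos [ 0.4007 -0.4516  0.1137] jaw -10.35 tilt 4.04 d mm [ 12.3 -11.9 123.4] share [ 0.062 -0.06   0.617] twist share -0.00013184820259102423 F [ 0.4  1.2 -9.2] w 0.0493 q [ 0.78  0.85 -0.02  1.67  0.02  0.7   0.57]
[ 2.200e+00 -6.153e+01  2.550e+00 -1.353e+01  2.500e-01  4.300e-01
  5.000e-02] [[ 0.982 -0.049  0.182]
 [-0.179  0.051  0.982]
 [-0.057 -0.998  0.041]] [-0.06384782 -0.04534488 -0.00533319]
[[302.5, -116.5], [401.8, -120.1], [391.0, 148.8], [304.8, 148.9]] [[289.0, -86.1], [410.9, -90.1], [398.7, 174.7], [293.1, 174.4]]
12526 307 485 0 388
```

View pics/w6.png

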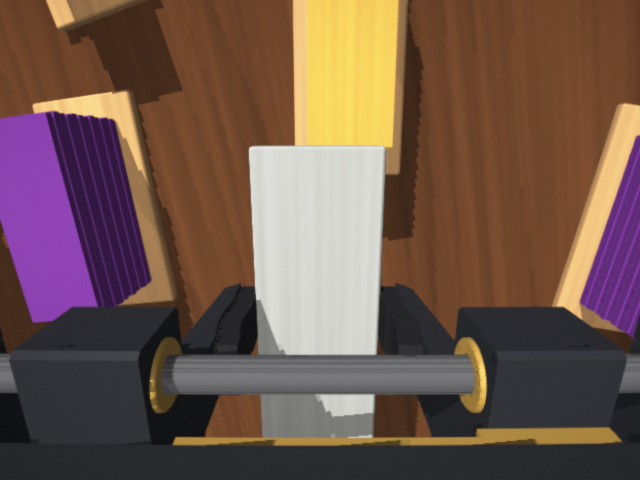

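The pile's near corner shows at (393,147) and its board corner at (399,174). The fit predicted (391,149) and (399,175), so the pile pose is confirmed. The tool has picked up about 4° of roll on the way, so I return quickly in the opposite direction to undo it.

>>> play_rows(
  targets=[
    [[0.02,0,0.2],0,1],
    [[0.02,0,0.2],0,1],
    [[0.02,0,0.2],0,1],
    [[0,0,0],0,1],
    [[0,0,0],0,1],
  ],
)

```text
time_s: 16.4
ee_pos: [0.4348, -0.3262, 0.113]
orientation: [-0.686, 0.084, -0.042, 0.722]
contact_force: [-1.7, -2.4, -9.6]
grip_width: 0.0491
```

```bash
cat > st.py <<'E'
from seg import *
import sys
go(.4358+float(sys.argv[2]) if len(sys.argv)>2 else .4356,-.3345,float(sys.argv[1]),79.66-90);s=sense()
print("eff",np.round(s["effort"],2)[[1,3,5]],"Rz",Ro.from_quat(s["orientation"]).as_matrix().round(3)[2],"mom",np.round(s["moment"],3),s["time_s"])
E
python3 st.py .09
```

```text
pos [ 0.4348 -0.3262  0.113 ] jaw -10.11 tilt 4.44 d mm [ 3.7 22.4 -9.1] share [ 0.018  0.112 -0.045] twist share 0.0026946310273388264 F [-1.7 -2.4 -9.6] w 0.0491 q [ 0.58  0.8  -0.01  1.85 -0.01  0.57  0.4 ]
eff [-55.6   -9.64   0.79] Rz [-0.063 -0.997  0.045] mom [-0.582  0.054  0.043] 16.4
```

>>> play_rows(
  targets=[
    [[0,-0.05,0],0,1],
    [[0,-0.05,0],0,1],
    [[0,-0.05,0],0,1],
    [[0,-0.05,0],0,1],
    [[0,-0.05,0],0,1],
  ],
)

```text
time_s: 16.82
ee_pos: [0.4379, -0.325, 0.1648]
orientation: [-0.684, 0.083, -0.038, 0.724]
contact_force: [1.1, 0.2, -8.8]
grip_width: 0.0491
```

>>> play_rows(
  targets=[
    [[0,-0.05,0],0,1],
    [[0,-0.05,0],0,1],
    [[0,-0.05,0],0,1],
    [[0,-0.05,0],0,1],
    [[0,0,0],0,1],
  ],
)

```text
time_s: 17.23
ee_pos: [0.4392, -0.3349, 0.2136]
orientation: [-0.687, 0.084, -0.044, 0.721]
contact_force: [0.8, -0.5, -8.1]
grip_width: 0.0494
```

```bash
python3 st.py .09
```

```text
pos [ 0.4392 -0.3349  0.2136] jaw -10.34 tilt 4.25 d mm [  3.8 123.4  -5.6] share [ 0.019  0.617 -0.028] twist share 7.3706054551169365e-06 F [ 0.8 -0.5 -8.1] w 0.0494 q [ 0.58  0.65 -0.01  1.75 -0.02  0.81  0.41]
eff [-52.76 -13.88   1.09] Rz [-0.06  -0.997  0.043] mom [-0.296 -0.219 -0.034] 17.2333
```

>>> play_rows(
  targets=[
    [[0,0.2,0],0,1],
    [[0,0.2,0],0,1],
    [[0,0,0],0,1],
    [[0,0,0],0,1],
  ],
)

```text
time_s: 17.57
ee_pos: [0.437, -0.337, 0.1361]
orientation: [-0.689, 0.082, -0.05, 0.718]
contact_force: [1.3, -0.5, -7.8]
grip_width: 0.0495
```

```bash
python3 st.py .09
```

```text
pos [ 0.437  -0.337   0.1361] jaw -10.72 tilt 3.49 d mm [ 0.4 46.1  0.6] share [0.002 0.231 0.003] twist share -0.004408126887344008 F [ 1.3 -0.5 -7.8] w 0.0495 q [ 0.59  0.76 -0.01  1.83 -0.01  0.61  0.4 ]
eff [-53.09 -10.09   0.68] Rz [-0.049 -0.998  0.036] mom [-0.227 -0.177 -0.002] 17.5667
```

>>> play_rows(
  targets=[
    [[0,-0.05,0],0,1],
    [[0,-0.05,0],0,1],
    [[0,-0.05,0],0,1],
    [[0,-0.05,0],0,1],
    [[0,-0.05,0],0,1],
  ],
)

```text
time_s: 17.98
ee_pos: [0.4389, -0.3417, 0.1945]
orientation: [-0.69, 0.083, -0.052, 0.717]
contact_force: [-0.1, -0.8, -8.8]
grip_width: 0.0493
```

>>> play_rows(
  targets=[
    [[0,-0.05,0],0,1],
    [[0,-0.05,0],0,1],
    [[0,-0.04,0],0,1],
    [[0,0,0],0,1],
  ],
)

```text
time_s: 18.32
ee_pos: [0.4429, -0.3467, 0.2363]
orientation: [-0.693, 0.078, -0.058, 0.714]
contact_force: [0.4, -0.2, -8.6]
grip_width: 0.0496
```

>>> play_rows(
  targets=[
    [[0,0.2,0],0,1],
    [[0,0.2,0],0,1],
    [[0,0,0],0,1],
    [[0,0,0],0,1],
  ],
)

```text
time_s: 18.65
ee_pos: [0.4452, -0.3481, 0.1617]
orientation: [-0.696, 0.074, -0.063, 0.711]
contact_force: [0.7, -0.1, -8.4]
grip_width: 0.0491
```

>>> play_rows(
  targets=[
    [[0,-0.05,0],0,1],
    [[0,-0.05,0],0,1],
    [[0,-0.05,0],0,1],
    [[0,-0.05,0],0,1],
    [[0,-0.05,0],0,1],
  ],
)

```text
time_s: 19.07
ee_pos: [0.4464, -0.3501, 0.2212]
orientation: [-0.697, 0.073, -0.064, 0.711]
contact_force: [0.3, 0.0, -8.5]
grip_width: 0.0494
```

>>> play_rows(
  targets=[
    [[0,-0.05,0],0,1],
    [[0,-0.05,0],0,1],
    [[0,-0.04,0],0,1],
    [[0,0,0],0,1],
  ],
)

```text
time_s: 19.4
ee_pos: [0.4496, -0.3536, 0.2638]
orientation: [-0.7, 0.068, -0.07, 0.708]
contact_force: [-0.0, -0.8, -8.0]
grip_width: 0.0492
```

>>> play_rows(
  targets=[
    [[0,0.2,0],0,1],
    [[0,0.2,0],0,1],
    [[0,0,0],0,1],
    [[0,0,0],0,1],
  ],
)

```text
time_s: 19.73
ee_pos: [0.4543, -0.3562, 0.1895]
orientation: [-0.703, 0.064, -0.075, 0.705]
contact_force: [0.3, -0.7, -8.7]
grip_width: 0.0495
```

```bash
python3 st.py .09
```

```text
pos [ 0.4543 -0.3562  0.1895] jaw -11.27 tilt 0.96 d mm [-24.1  99.2  17.2] share [-0.121  0.496  0.086] twist share -0.010800395769241808 F [ 0.3 -0.7 -8.7] w 0.0495 q [ 0.59  0.68 -0.    1.78 -0.01  0.66  0.4 ]
eff [-51.96 -12.79   0.2 ] Rz [ 0.016 -1.     0.005] mom [-0.133  0.07  -0.013] 19.7333
```

>>> play_rows(
  targets=[
    [[-0.03,0.05,0.02],-0.005,1],
    [[-0.04,0.07,0.03],-0.005,1],
    [[-0.035,0.07,0.025],0,1],
    [[-0.015,0.07,0.01],0,1],
    [[0,0.07,0],0,1],
  ],
)

```text
time_s: 20.15
ee_pos: [0.4409, -0.3397, 0.1321]
orientation: [0.706, -0.053, 0.076, -0.702]
contact_force: [0.2, -0.4, -9.3]
grip_width: 0.0496
```

>>> play_rows(
  targets=[
    [[0,0.03,0],0,1],
    [[0,0,0],0,1],
  ],
)

```text
time_s: 20.32
ee_pos: [0.4419, -0.3402, 0.127]
orientation: [0.707, -0.052, 0.076, -0.702]
contact_force: [-0.6, -0.5, -9.0]
grip_width: 0.0495
```

```bash
python3 st.py .082; python3 - <<'E'
from seg import *
f=grab_frame("wrist");s=sense();R=Ro.from_quat(s["orientation"]).as_matrix();p=np.array(s["ee_pos"])
im=f["image"].astype(int);g=((im.max(2)-im.min(2)<28)&(im.max(2)>140))
for c in(280,318,350): 
    r=np.nonzero(g[:,c]&(np.arange(480)>100)&(np.arange(480)<250))[0].min();q=p2w(f,[c,r-.5],p[2]+.0086)[0];print(c,r,(R.T@(q-p)*1e3).round(1))
for r in(180,220,260):
    x=np.nonzero(g[r,200:430])[0]+200;q=p2w(f,[[x.min()-.5,r],[x.max()+.5,r]],p[2]+.0086);print(r,x.min(),x.max(),((q-p)@R*1e3).round(1).tolist())
E
```

```text
pos [ 0.4419 -0.3402  0.127 ] jaw -10.43 tilt 1.95 d mm [-8.7 44.7  4.6] share [-0.044  0.224  0.023] twist share -0.001011300647706441 F [-0.6 -0.5 -9. ] w 0.0495 q [ 0.58  0.75 -0.01  1.91 -0.01  0.45  0.4 ]
eff [-53.99 -10.86  -0.4 ] Rz [ 0.034 -0.999 -0.004] mom [0.013 0.175 0.021] 20.3167
280 146 [-12.9  -9.4  67.2]
318 146 [ 0.3 -8.9 67.1]
350 146 [11.6 -8.5 67.1]
180 250 383 [[-24.2, -9.7, 55.2], [24.0, -8.0, 55.0]]
220 252 382 [[-24.2, -9.6, 40.5], [24.4, -7.9, 40.1]]
260 254 380 [[-24.2, -9.6, 24.9], [24.4, -7.9, 24.3]]
```

>>> play_rows(
  targets=[
    [[-0.03,-0.2,0.01],0,1],
    [[-0.01,-0.2,0.01],0,1],
    [[0,0,0],0,1],
    [[0,0,0],0,1],
  ],
)

```text
time_s: 20.7
ee_pos: [0.4332, -0.3352, 0.2098]
orientation: [0.706, -0.053, 0.076, -0.702]
contact_force: [-0.8, 0.2, -10.1]
grip_width: 0.0493
```

```bash
python3 st.py .082
```

```text
pos [ 0.4332 -0.3352  0.2098] jaw -10.46 tilt 1.88 d mm [ -1.9 127.8   1.6] share [-0.01   0.639  0.008] twist share -0.0014513269952522495 F [ -0.8   0.2 -10.1] w 0.0493 q [ 0.58  0.61 -0.01  1.87 -0.01  0.63  0.4 ]
eff [-52.9  -15.45  -0.34] Rz [ 0.033 -0.999 -0.004] mom [-0.05   0.211  0.02 ] 20.7
```

>>> play_rows(
  targets=[
    [[0,0.06,0],0,1],
    [[0,0.06,0],0,1],
    [[0,0.06,0],0,1],
    [[0,0.06,0],0,1],
    [[0,0.06,0],0,1],
  ],
)

```text
time_s: 21.12
ee_pos: [0.439, -0.339, 0.1521]
orientation: [0.709, -0.049, 0.08, -0.699]
contact_force: [0.5, 0.5, -9.2]
grip_width: 0.0498
```

>>> play_rows(
  targets=[
    [[0,0.05,0],0,1],
    [[0,0.03,0],0,1],
    [[0,0,0],0,1],
  ],
)

```text
time_s: 21.37
ee_pos: [0.4386, -0.3384, 0.1319]
orientation: [0.708, -0.051, 0.079, -0.7]
contact_force: [-0.6, 0.4, -8.8]
grip_width: 0.0494
```

```bash
python3 st.py .082
```

```text
pos [ 0.4386 -0.3384  0.1319] jaw -10.49 tilt 2.38 d mm [-5.7 49.7  3.7] share [-0.029  0.248  0.019] twist share -0.001784205726472337 F [-0.6  0.4 -8.8] w 0.0494 q [ 0.58  0.74 -0.01  1.92 -0.01  0.44  0.4 ]
eff [-53.88 -11.21  -0.5 ] Rz [ 0.041 -0.999 -0.008] mom [-0.012  0.178  0.039] 21.3667
```

>>> play_rows(
  targets=[
    [[0.035,0,-0.018],0,1],
    [[0.035,0,-0.018],0,1],
    [[0.035,0,-0.018],0,1],
    [[0.035,0,-0.018],0,1],
    [[0.035,0,-0.018],0,1],
  ],
)

```text
time_s: 21.78
ee_pos: [0.4723, -0.3647, 0.1348]
orientation: [0.708, -0.05, 0.079, -0.7]
contact_force: [0.1, 0.4, -9.3]
grip_width: 0.0493
```

>>> play_rows(
  targets=[
    [[0.035,0,-0.018],0,1],
    [[0.035,0,-0.018],0,1],
    [[0.035,0,-0.018],0,1],
    [[0,0,0],0,1],
  ],
)

```text
time_s: 22.12
ee_pos: [0.4982, -0.3847, 0.1396]
orientation: [0.71, -0.047, 0.083, -0.698]
contact_force: [0.7, -0.8, -8.4]
grip_width: 0.0492
```

```bash
python3 st.py .082
```

```text
pos [ 0.4982 -0.3847  0.1396] jaw -10.5 tilt 3.11 d mm [-73.6  53.3  38.7] share [-0.368  0.266  0.193] twist share -0.0019045872488611564 F [ 0.7 -0.8 -8.4] w 0.0492 q [ 0.59  0.8  -0.01  1.7  -0.01  0.59  0.41]
eff [-58.7  -13.15   0.16] Rz [ 0.053 -0.999 -0.013] mom [-0.097  0.105 -0.029] 22.1167
```

>>> play_rows(
  targets=[
    [[-0.177,0,0.09],0,1],
    [[-0.177,0,0.09],0,1],
    [[0,0,0],0,1],
    [[0,0,0],0,1],
  ],
)

```text
time_s: 22.45
ee_pos: [0.4349, -0.3363, 0.1364]
orientation: [0.711, -0.045, 0.085, -0.696]
contact_force: [3.0, -1.8, -7.8]
grip_width: 0.0497
```

```bash
python3 st.py .082
```

```text
pos [ 0.4349 -0.3363  0.1364] jaw -10.52 tilt 3.41 d mm [-2.7 54.3  2.8] share [-0.014  0.271  0.014] twist share -0.0020932184197654676 F [ 3.  -1.8 -7.8] w 0.0497 q [ 0.58  0.72 -0.01  1.95 -0.    0.41  0.4 ]
eff [-51.45  -7.1    0.76] Rz [ 0.057 -0.998 -0.016] mom [-0.28  -0.136 -0.045] 22.45
```

>>> play_rows(
  targets=[
    [[-0.09,0,-0.18],0,1],
    [[-0.09,0,-0.18],0,1],
    [[-0.09,0,-0.18],0,1],
    [[0,0,0],0,1],
  ],
)

```text
time_s: 22.78
ee_pos: [0.366, -0.4348, 0.1366]
orientation: [0.712, -0.039, 0.082, -0.696]
contact_force: [-2.7, -2.9, -8.5]
grip_width: 0.0497
```

```bash
python3 st.py .082
```

```text
pos [ 0.366  -0.4348  0.1366] jaw -9.8 tilt 3.71 d mm [ 48.   55.8 111.7] share [0.24  0.279 0.558] twist share 0.006272161769671741 F [-2.7 -2.9 -8.5] w 0.0497 q [ 0.84  0.74 -0.06  1.89  0.05  0.45  0.58]
eff [-53.58 -11.36  -0.27] Rz [ 0.062 -0.998 -0.017] mom [-0.43   0.657 -0.087] 22.7833
```

>>> play_rows(
  targets=[
    [[0.09,0,0.18],0,1],
    [[0.09,0,0.18],0,1],
    [[0.09,0,0.18],0,1],
    [[0,0,0],0,1],
  ],
)

```text
time_s: 23.12
ee_pos: [0.4388, -0.3492, 0.1398]
orientation: [0.715, -0.045, 0.093, -0.691]
contact_force: [3.4, 2.9, -9.9]
grip_width: 0.0492
```

```bash
python3 st.py .082
```

```text
pos [ 0.4388 -0.3492  0.1398] jaw -11.13 tilt 4.32 d mm [-10.   56.8  15.4] share [-0.05   0.284  0.077] twist share -0.009221878549792733 F [ 3.4  2.9 -9.9] w 0.0492 q [ 0.59  0.72 -0.    1.93 -0.    0.41  0.4 ]
eff [-54.01 -10.28  -0.24] Rz [ 0.07  -0.997 -0.027] mom [ 0.427 -0.103  0.026] 23.1167
```

>>> play_rows(
  targets=[
    [[0.06,0,0.19],0,1],
    [[0.06,0,0.19],0,1],
    [[0.06,0,0.19],0,1],
    [[0.06,0,0.19],0,1],
    [[0.06,0,0.19],0,1],
  ],
)

```text
time_s: 23.53
ee_pos: [0.5343, -0.1923, 0.141]
orientation: [0.719, -0.049, 0.102, -0.686]
contact_force: [0.5, -1.3, -8.8]
grip_width: 0.0493
```

>>> play_rows(
  targets=[
    [[0,0,0],0,1],
    [[0,0,0],0,1],
  ],
)

```text
time_s: 23.7
ee_pos: [0.5447, -0.1772, 0.1418]
orientation: [0.716, -0.038, 0.097, -0.69]
contact_force: [-1.2, -2.6, -9.8]
grip_width: 0.0493
```

```bash
python3 st.py .082
```

```text
pos [ 0.5447 -0.1772  0.1418] jaw -10.91 tilt 5.27 d mm [ -82.3   57.9 -173.5] share [-0.411  0.29  -0.867] twist share -0.006655689818037668 F [-1.2 -2.6 -9.8] w 0.0493 q [ 0.17  0.73  0.09  1.91 -0.08  0.41  0.11]
eff [-53.78 -12.43  -0.8 ] Rz [ 0.087 -0.996 -0.029] mom [-0.234  0.461  0.003] 23.7
```

>>> play_rows(
  targets=[
    [[-0.06,0,-0.19],0,1],
    [[-0.06,0,-0.19],0,1],
    [[-0.06,0,-0.19],0,1],
    [[-0.06,0,-0.19],0,1],
    [[-0.06,0,-0.19],0,1],
  ],
)

```text
time_s: 24.12
ee_pos: [0.4655, -0.3425, 0.1418]
orientation: [0.713, -0.02, 0.09, -0.695]
contact_force: [1.4, -1.6, -9.1]
grip_width: 0.0492
```

>>> play_rows(
  targets=[
    [[0,0,0],0,1],
    [[0,0,0],0,1],
  ],
)

```text
time_s: 24.28
ee_pos: [0.4558, -0.3597, 0.1426]
orientation: [0.716, -0.03, 0.098, -0.69]
contact_force: [1.9, 1.9, -9.0]
grip_width: 0.0491
```

```bash
python3 st.py .082
```

```text
pos [ 0.4558 -0.3597  0.1426] jaw -10.25 tilt 5.91 d mm [-30.2  57.2  22.8] share [-0.151  0.286  0.114] twist share 0.0010035902876558943 F [ 1.9  1.9 -9. ] w 0.0491 q [ 0.61  0.73 -0.02  1.89 -0.    0.42  0.41]
eff [-54.89 -12.04  -0.66] Rz [ 0.099 -0.995 -0.028] mom [0.324 0.124 0.034] 24.2833
```

>>> play_rows(
  targets=[
    [[0,-0.2,0],0,1],
    [[0,0,0],0,1],
    [[0,0,0],0,1],
  ],
)

```text
time_s: 24.53
ee_pos: [0.4473, -0.3618, 0.1802]
orientation: [0.716, -0.036, 0.098, -0.69]
contact_force: [-0.6, 0.8, -10.0]
grip_width: 0.0494
```

```bash
python3 st.py .082
```

```text
pos [ 0.4473 -0.3618  0.1802] jaw -10.77 tilt 5.46 d mm [-25.5  95.6  27.3] share [-0.127  0.478  0.137] twist share -0.004970387154287778 F [ -0.6   0.8 -10. ] w 0.0494 q [ 0.62  0.67 -0.02  1.87 -0.    0.51  0.42]
eff [-55.47 -15.59  -1.14] Rz [ 0.091 -0.995 -0.028] mom [ 0.123  0.449 -0.084] 24.5333
```

>>> play_rows(
  targets=[
    [[0,-0.2,0],0,1],
    [[0,-0.2,0],0,1],
    [[0,-0.2,0],0,1],
    [[0,-0.2,0],0,1],
    [[0,-0.2,0],0,1],
  ],
)

```text
time_s: 24.95
ee_pos: [0.4263, -0.3458, 0.3736]
orientation: [0.711, -0.043, 0.087, -0.697]
contact_force: [1.5, -1.0, -9.7]
grip_width: 0.0498
```

```bash
python3 st.py .082
```

```text
pos [ 0.4263 -0.3458  0.3736] jaw -10.48 tilt 3.75 d mm [-11.6 291.2  16.9] share [-0.058  1.456  0.085] twist share -0.0016063537174661631 F [ 1.5 -1.  -9.7] w 0.0498 q [ 0.61  0.41 -0.01  1.66 -0.01  1.01  0.43]
eff [-44.9  -18.46  -1.34] Rz [ 0.064 -0.998 -0.014] mom [-0.105  0.069  0.02 ] 24.95
```

>>> play_rows(
  targets=[
    [[0,0,0],0,1],
    [[0,0,0],0,1],
  ],
)

```text
time_s: 25.12
ee_pos: [0.4294, -0.3465, 0.3815]
orientation: [0.713, -0.037, 0.091, -0.694]
contact_force: [-0.7, 0.9, -11.0]
grip_width: 0.0488
```

```bash
python3 st.py .082
```

```text
pos [ 0.4294 -0.3465  0.3815] jaw -10.34 tilt 4.63 d mm [-19.5 298.6  19.1] share [-0.097  1.493  0.095] twist share -2.7832838851936736e-05 F [ -0.7   0.9 -11. ] w 0.0488 q [ 0.61  0.4  -0.01  1.65 -0.01  1.01  0.43]
eff [-49.31 -23.21  -0.76] Rz [ 0.078 -0.997 -0.021] mom [ 0.09   0.412 -0.031] 25.1167
```

>>> play_rows(
  targets=[
    [[-0.177,0,0.09],0,1],
    [[0,0,0],0,1],
    [[0,0,0],0,1],
  ],
)

```text
time_s: 25.37
ee_pos: [0.3884, -0.3135, 0.3673]
orientation: [0.709, -0.044, 0.082, -0.699]
contact_force: [3.8, -2.4, -7.3]
grip_width: 0.0493
```

```bash
python3 st.py .082
```

```text
pos [ 0.3884 -0.3135  0.3673] jaw -10.17 tilt 3.17 d mm [ 34.5 287.7  -9.6] share [ 0.173  1.439 -0.048] twist share 0.0020100568358203115 F [ 3.8 -2.4 -7.3] w 0.0493 q [ 0.61  0.34 -0.01  1.79 -0.01  0.95  0.42]
eff [-40.35 -15.47   1.1 ] Rz [ 0.054 -0.998 -0.01 ] mom [-0.306 -0.278 -0.013] 25.3667
```

>>> play_rows(
  targets=[
    [[-0.177,0,0.09],0,1],
    [[0,0,0],0,1],
    [[0,0,0],0,1],
  ],
)

```text
time_s: 25.62
ee_pos: [0.3447, -0.2796, 0.3526]
orientation: [-0.704, 0.053, -0.07, 0.705]
contact_force: [2.8, -1.9, -8.3]
grip_width: 0.0492
```

```bash
python3 st.py .082
```

```text
pos [ 0.3447 -0.2796  0.3526] jaw -10.0 tilt 1.35 d mm [ 92.7 272.7 -39.5] share [ 0.464  1.363 -0.198] twist share 0.003962935097065182 F [ 2.8 -1.9 -8.3] w 0.0492 q [ 0.6   0.29 -0.02  1.93 -0.01  0.9   0.41]
eff [-36.42 -14.55   1.19] Rz [ 0.023 -1.     0.004] mom [-0.294 -0.248 -0.03 ] 25.6167
```

>>> play_rows(
  targets=[
    [[0.06,0,-0.03],0,1],
    [[0.06,0,-0.03],0,1],
    [[0.06,0,-0.03],0,1],
    [[0.06,0,-0.03],0,1],
    [[0,0,0],0,1],
  ],
)

```text
time_s: 26.03
ee_pos: [0.384, -0.3066, 0.3424]
orientation: [-0.699, 0.059, -0.061, 0.71]
contact_force: [0.9, -1.0, -9.3]
grip_width: 0.0496
```

```bash
python3 st.py .082
```

```text
pos [ 0.384  -0.3066  0.3424] jaw -9.76 tilt 0.83 d mm [ 55.1 260.2 -22.5] share [ 0.276  1.301 -0.112] twist share 0.006744474161600408 F [ 0.9 -1.  -9.3] w 0.0496 q [ 0.6   0.38 -0.02  1.81 -0.01  0.95  0.42]
eff [-42.49 -17.86   0.53] Rz [ 0.002 -1.     0.014] mom [-0.212  0.03   0.02 ] 26.0333
```

>>> play_rows(
  targets=[
    [[-0.177,0,0.09],0,1],
    [[0,0,0],0,1],
    [[0,0,0],0,1],
  ],
)

```text
time_s: 26.28
ee_pos: [0.3477, -0.2786, 0.335]
orientation: [-0.696, 0.064, -0.055, 0.713]
contact_force: [3.5, -0.7, -7.8]
grip_width: 0.049
```

```bash
python3 st.py .082
```

```text
pos [ 0.3477 -0.2786  0.335 ] jaw -9.63 tilt 1.52 d mm [ 99.7 250.6 -46. ] share [ 0.499  1.253 -0.23 ] twist share 0.008217210773339267 F [ 3.5 -0.7 -7.8] w 0.049 q [ 0.6   0.33 -0.02  1.92 -0.01  0.91  0.42]
eff [-38.14 -13.89   1.45] Rz [-0.015 -1.     0.022] mom [-0.376 -0.35  -0.041] 26.2833
```

>>> play_rows(
  targets=[
    [[0.083,0.17,-0.038],0.002,1],
    [[0.083,0.17,-0.038],0.002,1],
    [[0.083,0.17,-0.038],0.002,1],
    [[0.083,0.17,-0.038],0.002,1],
    [[0.083,0.17,-0.038],0,1],
  ],
)

```text
time_s: 26.7
ee_pos: [0.4261, -0.3291, 0.1611]
orientation: [-0.698, 0.065, -0.063, 0.71]
contact_force: [-0.2, -0.8, -8.6]
grip_width: 0.0494
```

>>> play_rows(
  targets=[
    [[0.03,0.1,-0.015],0,1],
    [[0,0,0],0,1],
    [[0,0,0],0,1],
  ],
)

```text
time_s: 26.95
ee_pos: [0.4349, -0.3332, 0.1306]
orientation: [-0.696, 0.066, -0.06, 0.712]
contact_force: [0.2, -0.2, -8.1]
grip_width: 0.0494
```

```bash
python3 st.py .082
```

```text
pos [ 0.4349 -0.3332  0.1306] jaw -10.21 tilt 1.34 d mm [ 1.4 48.6 -2.2] share [ 0.007  0.243 -0.011] twist share 0.0015252151648006151 F [ 0.2 -0.2 -8.1] w 0.0494 q [ 0.59  0.75 -0.02  1.88 -0.    0.52  0.4 ]
eff [-52.72 -10.76   0.07] Rz [-0.01  -1.     0.021] mom [-0.129  0.09  -0.051] 26.95
```

Tilt is back to nearly what it was at the grasp, and the tool is over the pile. Next I descend, then feel for contact, watching joint efforts and z progress as well as the force reading, because the force reading lagged at the mat.

>>> play_rows(
  targets=[
    [[0.005,0.1,-0.01],0.001,1],
    [[0,0.1,0],0,1],
    [[0,0.02,0],0,1],
    [[0,0,0],0,1],
    [[0,0,0],0,1],
  ],
)

```text
time_s: 27.37
ee_pos: [0.4384, -0.3362, 0.0904]
orientation: [-0.698, 0.064, -0.063, 0.711]
contact_force: [0.1, 0.0, -8.9]
grip_width: 0.0495
```

```bash
python3 st.py .07
```

```text
pos [ 0.4384 -0.3362  0.0904] jaw -10.29 tilt 1.06 d mm [-3.  20.4  0.8] share [-0.015  0.102  0.004] twist share 0.0005767489826394751 F [ 0.1  0.  -8.9] w 0.0495 q [ 0.59  0.82 -0.02  1.9   0.    0.43  0.4 ]
eff [-5.515e+01 -9.310e+00  4.000e-02] Rz [-0.003 -1.     0.018] mom [-0.141  0.097 -0.034] 27.3667
```

>>> play_rows(
  targets=[
    [[-0.018,0.05,0.004],0,1],
    [[0,0,0],0,1],
    [[0,0,0],0,1],
  ],
)

```text
time_s: 27.62
ee_pos: [0.4375, -0.3364, 0.0854]
orientation: [-0.699, 0.061, -0.066, 0.709]
contact_force: [-0.1, -0.8, -7.8]
grip_width: 0.049
```

```bash
python3 st.py .07
```

```text
pos [ 0.4375 -0.3364  0.0854] jaw -10.3 tilt 0.89 d mm [-2.3 15.4  1.3] share [-0.012  0.077  0.006] twist share 0.00045420648683251177 F [-0.1 -0.8 -7.8] w 0.049 q [ 0.59  0.83 -0.02  1.91  0.    0.41  0.4 ]
eff [-54.8   -8.06   0.31] Rz [ 0.005 -1.     0.015] mom [-0.166  0.017 -0.023] 27.6167
```

>>> play_rows(
  targets=[
    [[0,0.012,0],0,1],
    [[0,0,0],0,1],
    [[0,0,0],0,1],
  ],
)

```text
time_s: 27.87
ee_pos: [0.4391, -0.3375, 0.0859]
orientation: [-0.7, 0.06, -0.067, 0.708]
contact_force: [-0.4, -0.2, -8.8]
grip_width: 0.0491
```

```bash
python3 st.py .07
```

```text
pos [ 0.4391 -0.3375  0.0859] jaw -10.31 tilt 0.9 d mm [-4.2 15.9  2.1] share [-0.021  0.08   0.011] twist share 0.00032191677829576784 F [-0.4 -0.2 -8.8] w 0.0491 q [ 0.59  0.83 -0.02  1.91  0.    0.41  0.4 ]
eff [-5.598e+01 -9.010e+00  5.000e-02] Rz [ 0.009 -1.     0.013] mom [-0.144  0.128  0.02 ] 27.8667
```

>>> play_rows(
  targets=[
    [[0,0.01,0],0,1],
    [[0,0,0],0,1],
    [[0,0,0],0,1],
  ],
)

```text
time_s: 28.12
ee_pos: [0.4398, -0.3379, 0.0846]
orientation: [-0.7, 0.059, -0.068, 0.708]
contact_force: [0.4, 0.5, -9.3]
grip_width: 0.0488
```

```bash
python3 st.py .07
```

```text
pos [ 0.4398 -0.3379  0.0846] jaw -10.31 tilt 0.93 d mm [-4.9 14.6  2.4] share [-0.025  0.073  0.012] twist share 0.0003515909173611223 F [ 0.4  0.5 -9.3] w 0.0488 q [ 0.59  0.83 -0.02  1.91  0.    0.4   0.4 ]
eff [-5.616e+01 -8.990e+00  4.000e-02] Rz [ 0.011 -1.     0.012] mom [-0.121  0.088  0.009] 28.1167
```

>>> play_rows(
  targets=[
    [[-0.033,0.03,0.015],0,1],
    [[0,0,0],0,1],
    [[0,0,0],0,1],
  ],
)

```text
time_s: 28.37
ee_pos: [0.4345, -0.334, 0.0787]
orientation: [-0.7, 0.059, -0.068, 0.708]
contact_force: [1.0, -0.3, -8.8]
grip_width: 0.0495
```

```bash
python3 st.py .07
```

```text
pos [ 0.4345 -0.334   0.0787] jaw -10.31 tilt 0.95 d mm [ 1.   8.7 -0.4] share [ 0.005  0.043 -0.002] twist share 0.00036641047108127567 F [ 1.  -0.3 -8.8] w 0.0495 q [ 0.59  0.83 -0.02  1.93  0.    0.37  0.4 ]
eff [-55.04  -7.35   0.34] Rz [ 0.012 -1.     0.012] mom [-0.13   0.011 -0.025] 28.3667
```

>>> play_rows(
  targets=[
    [[-0.012,0.025,0.004],0,1],
    [[0,0,0],0,1],
    [[0,0,0],0,1],
  ],
)

```text
time_s: 28.62
ee_pos: [0.4329, -0.3332, 0.0735]
orientation: [-0.701, 0.059, -0.068, 0.708]
contact_force: [0.2, -1.0, -8.9]
grip_width: 0.0495
```

```bash
python3 st.py .07
```

```text
pos [ 0.4329 -0.3332  0.0735] jaw -10.31 tilt 0.98 d mm [ 2.8  3.5 -0.9] share [ 0.014  0.017 -0.004] twist share 0.000298159961288671 F [ 0.2 -1.  -8.9] w 0.0495 q [ 0.59  0.84 -0.02  1.94  0.    0.36  0.4 ]
eff [-55.44  -7.69   0.14] Rz [ 0.013 -1.     0.011] mom [-0.085  0.126  0.   ] 28.6167
```

>>> play_rows(
  targets=[
    [[0.01,0.012,-0.003],0,1],
    [[0,0,0],0,1],
    [[0,0,0],0,1],
  ],
)

```text
time_s: 28.87
ee_pos: [0.4355, -0.3345, 0.0709]
orientation: [-0.701, 0.058, -0.069, 0.708]
contact_force: [0.4, 0.4, -9.9]
grip_width: 0.0492
```

```bash
python3 st.py .07
```

```text
pos [ 0.4355 -0.3345  0.0709] jaw -10.31 tilt 0.99 d mm [0.1 0.9 0. ] share [0.    0.005 0.   ] twist share 0.0002976051554535826 F [ 0.4  0.4 -9.9] w 0.0492 q [ 0.59  0.85 -0.02  1.93  0.    0.36  0.39]
eff [-56.1   -8.31  -0.06] Rz [ 0.013 -1.     0.011] mom [-0.067  0.114  0.021] 28.8667
```

>>> play_rows(
  targets=[
    [[-0.004,0.012,0.002],0,1],
    [[0,0,0],0,1],
    [[0,0,0],0,1],
  ],
)

```text
time_s: 29.12
ee_pos: [0.4357, -0.3347, 0.0692]
orientation: [-0.701, 0.058, -0.069, 0.707]
contact_force: [-0.6, 0.3, -5.3]
grip_width: 0.0494
```

```bash
python3 st.py .07
```

```text
pos [ 0.4357 -0.3347  0.0692] jaw -10.33 tilt 1.05 d mm [-0.1 -0.8  0.2] share [-0.    -0.004  0.001] twist share 7.470627849956453e-05 F [-0.6  0.3 -5.3] w 0.0494 q [ 0.59  0.85 -0.02  1.93  0.    0.35  0.39]
eff [-54.33  -7.98  -0.22] Rz [ 0.015 -1.     0.01 ] mom [ 0.08   0.223 -0.011] 29.1167
```

Contact is felt: the load fell from −9 N to −5.3 N at TCP z 0.069, where vision predicted it. I ease down about another millimetre so the pile carries most of the weight.

>>> play_rows(
  targets=[
    [[-0.004,0.009,0.002],0,1],
    [[0,0,0],0,1],
    [[0,0,0],0,1],
  ],
)

```text
time_s: 29.37
ee_pos: [0.4356, -0.3347, 0.0686]
orientation: [-0.702, 0.057, -0.07, 0.707]
contact_force: [-0.4, 0.9, -2.7]
grip_width: 0.0491
```

>>> play_rows(
  targets=[
    [[0,0,0],0,1],
    [[0,0,0],0,1],
  ],
)

```text
time_s: 29.53
ee_pos: [0.4357, -0.3347, 0.0688]
orientation: [-0.702, 0.057, -0.07, 0.707]
contact_force: [1.3, -0.6, -4.3]
grip_width: 0.0492
```

```bash
python3 st.py .07
```

```text
pos [ 0.4357 -0.3347  0.0688] jaw -10.34 tilt 1.14 d mm [-0.1 -1.2  0.2] share [-0.    -0.006  0.001] twist share 2.2583690317587307e-05 F [ 1.3 -0.6 -4.3] w 0.0492 q [ 0.59  0.85 -0.02  1.93  0.    0.34  0.39]
eff [-53.67  -7.66  -0.19] Rz [ 0.018 -1.     0.009] mom [0.025 0.2   0.004] 29.5333
```

>>> play_rows(
  targets=[
    [[-0.004,0.01,0.002],0,1],
    [[0,0,0],0,1],
    [[0,0,0],0,1],
  ],
)

```text
time_s: 29.78
ee_pos: [0.4357, -0.3347, 0.0677]
orientation: [-0.702, 0.056, -0.071, 0.706]
contact_force: [-1.2, 0.2, -0.0]
grip_width: 0.0492
```

```bash
python3 st.py .07
```

```text
pos [ 0.4357 -0.3347  0.0677] jaw -10.34 tilt 1.22 d mm [-0.  -2.3  0.2] share [-0.    -0.012  0.001] twist share 8.343192052073998e-06 F [-1.2  0.2 -0. ] w 0.0492 q [ 0.59  0.85 -0.02  1.94  0.    0.34  0.39]
eff [-51.24  -7.44  -0.45] Rz [ 0.02  -1.     0.008] mom [0.125 0.425 0.026] 29.7833
```

>>> play_rows(
  targets=[
    [[0,0,0],0,0.42],
    [[0,0,0],0,0.4],
    [[0,0,0],0,0.35],
    [[0,0,0],0,0.25],
    [[0,0,0],0,0.15],
  ],
)

```text
time_s: 30.2
ee_pos: [0.4375, -0.3358, 0.0686]
orientation: [-0.703, 0.055, -0.072, 0.706]
contact_force: [0.4, -0.2, 0.2]
grip_width: 0.0688
```

>>> play_rows(
  targets=[
    [[0,0,0],0,0.05],
    [[0,0,0],0,0.0],
    [[0,0,0],0,0],
  ],
)

```text
time_s: 30.45
ee_pos: [0.4378, -0.3359, 0.0686]
orientation: [-0.703, 0.055, -0.073, 0.705]
contact_force: [-0.0, -0.4, -0.7]
grip_width: 0.0876
```

```bash
python3 st.py .07
```

```text
pos [ 0.4378 -0.3359  0.0686] jaw -10.33 tilt 1.46 d mm [-2.4 -1.4  1. ] share [-0.012 -0.007  0.005] twist share 6.885153261531604e-05 F [-0.  -0.4 -0.7] w 0.0876 q [ 0.59  0.85 -0.02  1.93  0.    0.34  0.39]
eff [-5.119e+01 -6.950e+00 -4.000e-02] Rz [ 0.025 -1.     0.006] mom [-0.094  0.034 -0.016] 30.45
```

>>> play_rows(
  targets=[
    [[-0.008,-0.05,0.003],0,0],
    [[-0.004,-0.1,0],0,0],
    [[-0.004,-0.15,0],0,0],
    [[0,-0.2,0],0,0],
    [[0,-0.15,0],0,0],
  ],
)

```text
time_s: 30.87
ee_pos: [0.4271, -0.3317, 0.1987]
orientation: [-0.7, 0.059, -0.068, 0.708]
contact_force: [0.9, -0.8, 0.1]
grip_width: 0.0883
```

>>> play_rows(
  targets=[
    [[0,0,0],0,0],
    [[0,0,0],0,0],
  ],
)

```text
time_s: 31.03
ee_pos: [0.4295, -0.3338, 0.2063]
orientation: [-0.702, 0.056, -0.072, 0.706]
contact_force: [-0.8, 0.3, -1.4]
grip_width: 0.0878
```

```bash
python3 st.py .07; python3 - <<'E'
from seg import *
f=grab_frame("wrist");plate(f,.076)
t=grab_frame("top")
c,s=np.cos(1.3904),np.sin(1.3904)
def c4(im,x,y,w,h): return cv2.resize(im[y:y+h,x:x+w,::-1],(400,400*h//w),interpolation=cv2.INTER_CUBIC)
sd=grab_frame("side")
cv2.imwrite("pics/fin.png",np.hstack([c4(f["image"],160,0,320,320),c4(sd["image"],310,270,110,110)]))
for L,W,z in((.116,.044,.0632),(.15,.07,.008)):
  print(w2p(f,[[.4358+i*c*L/2-j*s*W/2,-.3332+i*s*L/2+j*c*W/2,z] for i,j in((1,1),(1,-1),(-1,-1),(-1,1))]).round(0).tolist())
E
```

```text
pos [ 0.4295 -0.3338  0.2063] jaw -10.33 tilt 1.33 d mm [  3.1 136.4  -0.5] share [ 0.016  0.682 -0.003] twist share 7.103586853123815e-05 F [-0.8  0.3 -1.4] w 0.0878 q [ 0.6   0.62 -0.02  1.87 -0.    0.64  0.4 ]
eff [-4.765e+01 -1.275e+01 -2.000e-02] Rz [ 0.022 -1.     0.007] mom [-0.045  0.118 -0.031] 31.0333
bbox [  288   140    69   167 10895] c mm [ 436.6 -333.6] LxW 129.0 49.5 yaw 79.64
[[291.0, 148.0], [350.0, 148.0], [347.0, 292.0], [294.0, 292.0]]
[[279.0, 126.0], [359.0, 126.0], [354.0, 285.0], [283.0, 285.0]]
```

View pics/fin.png

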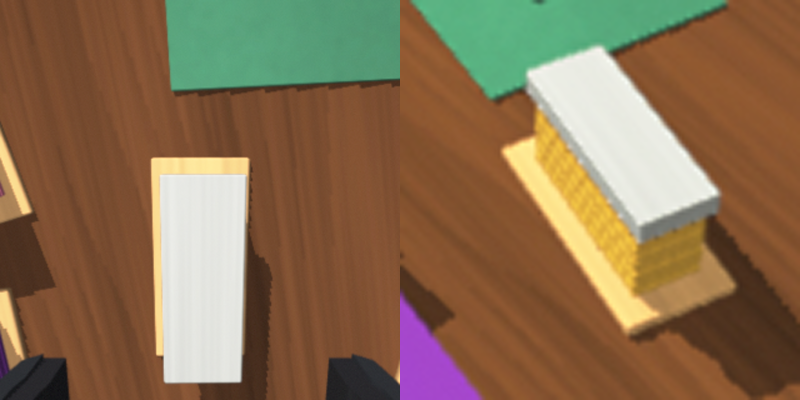

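```bash
python3 -c "
from bench import *
print(hand_in())"
```

```text
the job is handed in; nothing more can be done
None
```

The job is done and handed in at about 31 s of the 72 s allowed. The plate lies flat on the brass pile, and the gripper was open and about 13 cm above it.

**What I did:**
- I lifted the plate from the slot and stood it on the mat. I tipped it against one finger, eased it down flat and let go.
- I took it again by its long sides and lowered it in 1–2 mm steps until the pile took the load.
- First touch came at TCP z ≈ 0.069 m, where vision predicted it. The tool's load went from −9 N to about 0 before I opened, so I did not press down beyond the plate's own weight.

**Last checks:**

| | Centre (mm) | Yaw |
|---|---|---|
| Plate, wrist camera | (436.6, −333.6) | 79.64° |
| Pile, fit from top and side cameras | (435.8, −333.2) | 79.66° |

- **Pile position:** the board's edges in the final wrist picture agreed with the fit within about 3 px.
- **Flatness:** the side view shows the plate flat and overhanging evenly.
- **Bystanders:** the arm was never brought near the copper pile, tin, hammer or wooden block. I made no separate final measurement of them.

**What did not go smoothly:**
- **Tool tilt while carrying:** it drifted up to about 6° well above the pile. I worked it back to within about 1° of the grasp attitude before lowering.
- **Force at the mat:** when I first set the plate down, contact registered about 9 mm lower than the grasp height predicted. The plate probably slid in the grip there, and I did not resolve why.

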